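# Put the stacked lids back on their storage jars

### The job

The washed bamboo lids are stacked beside the kitchen storage jars. Take the stack apart and put each lid on the jar that it fits by shape and size, lying level with the boss on its underside down in the mouth and lined up with the jar, so that all four jars are closed. Leave the blue bowl and the amber bottle where they stand.

Things in the scene. Friction and masses are not known exactly. Their poses are not given: they have to be found in the camera images.
- small_lid: Its outline is a disc of 40 mm diameter, the smallest of the four lids. Plain pale bamboo: an upper plate 14 mm thick, with a smaller boss 8 mm deep centred underneath (a disc of 15 mm diameter); 22 mm high in all. Origin: centre of the boss's underside, so the plate spans z = 8 to 22 mm; z up. At the start it is on top of the stack of lids; about 20 g.
- round_lid: Its outline is a disc of 54 mm diameter. Plain pale bamboo: an upper plate 14 mm thick, with a smaller boss 8 mm deep centred underneath (a disc of 29 mm diameter); 22 mm high in all. Origin: centre of the boss's underside, so the plate spans z = 8 to 22 mm; z up. At the start it lies on the square lid, under the small round one; about 32 g.
- square_lid: Its outline is a square of 60 x 60 mm. Plain pale bamboo: an upper plate 14 mm thick, with a smaller boss 8 mm deep centred underneath (34 x 34 mm); 22 mm high in all. Origin: centre of the boss's underside, so the plate spans z = 8 to 22 mm; z up. x and y run square to its edges. At the start it lies on the oblong lid, under the medium round one; about 45 g.
- oblong_lid: Its outline is an oblong of 120 mm along x by 60 mm along y. Plain pale bamboo: an upper plate 14 mm thick, with a smaller boss 8 mm deep centred underneath (90 x 34 mm); 22 mm high in all. Origin: centre of the boss's underside, so the plate spans z = 8 to 22 mm; z up. At the start it is the bottom of the stack, its boss on the counter; about 85 g.
- small_canister: White ceramic storage jar without lid, round, 35 mm across, 60 mm high, wall 4 mm, open mouth 27 mm wide inside. It is fixed and does not budge. Origin: centre of its underside on the counter, z up.  Its own lid, seated, has its origin 8 mm below the rim, that is 52 mm above this origin.
- round_canister: White ceramic storage jar without lid, round, 49 mm across, 80 mm high, wall 4 mm, open mouth 41 mm wide inside. It is fixed and does not budge. Origin: centre of its underside on the counter, z up.  Its own lid, seated, has its origin 8 mm below the rim, that is 72 mm above this origin.
- square_canister: White ceramic storage jar without lid, square, 54 x 54 mm, 90 mm high, wall 4 mm, open mouth 46 x 46 mm wide inside. It is fixed and does not budge. Origin: centre of its underside on the counter, z up. x and y run square to its sides. Its own lid, seated, has its origin 8 mm below the rim, that is 82 mm above this origin.
- oblong_canister: White ceramic storage jar without lid, oblong, 114 mm along x by 54 mm along y, 65 mm high, wall 4 mm, open mouth 106 x 46 mm wide inside. It is fixed and does not budge. Origin: centre of its underside on the counter, z up.  Its own lid, seated, has its origin 8 mm below the rim, that is 57 mm above this origin.
- bowl: Blue ceramic bowl, rim 100 mm across, 50 mm high, empty, standing on the counter; not part of the job. Origin: centre of its underside.
- bottle: Amber glass sauce bottle, 52 mm across, about 145 mm tall, standing on the counter beyond the work; not part of the job. Origin: centre of its underside.

How it is judged:
At the end, for the whole second after the job is handed in: Each lid lies on the jar of its own shape and size: centre within 12 mm of the jar's axis, height within 3 mm of fully seated, level within 0.06 rad; the oblong lid lined up with its jar within 0.2 rad and the square one within 0.35 rad of a matching quarter turn; all released and at rest (horizontal distance between small_lid and small_canister below 0.012 m and z of small_lid in the frame of small_canister between 0.049 and 0.055 m and angle between each of small_lid, round_lid, square_lid, oblong_lid's own z axis and vertical below 0.06 rad and linear speed of each of small_lid, round_lid, square_lid, oblong_lid below 0.01 m/s and angular speed of each of small_lid, round_lid, square_lid, oblong_lid below 0.1 rad/s and contact force between each of small_lid, round_lid, square_lid, oblong_lid and the fingers below 0.05 N and horizontal distance between round_lid and round_canister below 0.012 m and z of round_lid in the frame of round_canister between 0.069 and 0.075 m and horizontal distance between square_lid and square_canister below 0.012 m and z of square_lid in the frame of square_canister between 0.079 and 0.085 m and horizontal distance between oblong_lid and oblong_canister below 0.012 m and z of oblong_lid in the frame of oblong_canister between 0.054 and 0.06 m and angle between the x axis of oblong_lid and the x axis of oblong_canister, either way round below 0.2 rad and (angle between the x axis of square_lid and the x axis of square_canister, either way round below 0.35 rad or angle between the x axis of square_lid and the y axis of square_canister, either way round below 0.35 rad)); the robot touches nothing.
It fails at once if the bowl is pushed more than 30 mm away or tipped over (distance of bowl from where it was at the start of the episode above 0.03 m or angle between bowl's own z axis and vertical above 0.5 rad).
It fails at once if the bottle is pushed more than 30 mm away or tipped over (distance of bottle from where it was at the start of the episode above 0.03 m or angle between bottle's own z axis and vertical above 0.5 rad).
It also fails if it takes over 118 s, if anything falls off the work surface, if the arm or the gripper's body presses on something with over 40 N, if the wrist force passes 120 N, or if a joint passes its speed limit or range.

### The arm

A 6-joint arm with a two-finger parallel gripper is mounted at the origin on the work surface. World frame = base frame: x ahead of the robot, y to its left, z up, the work surface at z = 0. Lengths are in m, angles in rad, forces in N, time in s.
With the tool pointing down it reaches from about 0.325 to 0.775 m from the base axis. Payload 9.3 kg.
Tool frame: the origin (TCP) lies midway between the tips of the shut fingers; the grasp point (between the pads) lies 19 mm behind it; z points along the fingers, y is the direction in which the jaws open and shut (so a half turn about z gives the same grasp; the last joint's range is limited). The gripper opens to 85 mm and grips with 20 to 120 N. Pads are 22 mm wide; open, the fingers measure 114 mm over their backs; the gripper's body (76 mm by 85 mm) begins 54 mm behind the grasp point. The pads swing forward as they close: fully open they stand 13 mm farther back than shut.
Start: joints at [-1.384, 0.259, 0.021, 1.334, 0, 1.418], TCP at [0.183, -0.519, 0.208] pointing down, gripper open.
Joint ranges: [-3.04, 3.04], [-0.91, 1.82], [-1.04, 1.36], [-1.92, 1.95], [-1.52, 1.45], [-3.14, 3.14]. Speed limits (rad/s): [2.22, 2.22, 2.79, 3.14, 3.14, 3.14].

### API

Orientations are given as a unit quaternion [w, x, y, z].
In Python, from cell import sensors, eyes, order gives the robot as it stands. The module is installed in compiled form; this text tells all that it offers.
- The arm moves only by the tool arm_command, never from a script. Its argument "moves" is a list of rows, each a list of 3 entries, a list of its own where there are three numbers: the shift along the tool's x, y, z in mm, then the turn, a rotation vector about the tool's x, y, z in degrees, then the closure, from 0 (fully open) to 1 (shut). A call has 1 to 10 rows; each row is the pose to reach, as a shift and turn from the pose commanded when the call began, along the tool's axes at that moment; what a row does not reach only later rows make up. A row lasts 1/10 s, in which the tool goes at most 50 mm and 8.59 degrees, less where a joint would pass 70% of its speed; a pose out of reach is approached as far as the arm can. A call with a gripper value outside its range is refused whole. The fingers move at their own pace and stop on an object; "squeeze" is the grip in N (left out, the last holds). Time passes only in rows, so rows that repeat a pose let the fingers close. It gives the time, the measured TCP pose, the force and the opening at its end, in the units of the state.
- sensors.state(): the state, without advancing time (a new reading comes with each control period).
- eyes.capture(name): name is "scene" or "top" or "wrist"; returns the picture (480x640x3 uint8, red, green, blue); there is no depth.
- eyes.camera_info(name): a dict with "camera_matrix" (3x3 intrinsics, pixels), "R" (3x3) and "t" (3): a world point X has camera coordinates R X + t; the wrist camera has in their place "mount" (4x4, takes a point from camera to tool coordinates, whose origin is the TCP and whose axes are the flange's). Camera axes: x right, y down, z forward; pixel columns grow to the right and rows downward; lengths in m; the calibration is good to about 2 mm. A picture is of the moment at which its call begins: read the wrist's pose just before it. camera_info takes no time and is no camera call.
- order.finish_job(): hands the job in, once; it reports no verdict.
The state is a dict: "t": time; "joint_pos": joint angles; "joint_velocities": joint speeds; "joint_efforts": joint torques, N m; "tcp_pos": TCP position; "eef_rot": TCP orientation; "ft_force": force on the tool from outside, world axes, zero at the start; "torque": the same for the moment, N m; "grip_width": finger opening in m.
Only numpy, scipy, OpenCV 4.12 (cv2) and the standard library are available. Lean on these libraries where they do the work, as an engineer would, in place of code of your own. Each camera call takes 0.05 s, during which the arm holds its last target.

## Working session

There is one attempt and no reset: what is moved stays moved. The work goes in short steps, Python scripts to look and compute and a tool call to move; the robot and the scene stay as the last step left them, time stands still between calls to the robot, and variables do not carry over. Pictures are saved under pics/ and viewed, and the job is handed in when it is done.

Besides the shell and the picture viewer there is one more tool, called after "Emit:" by a JSON object that holds its "op" and its "data". arm_command: Moves the arm, as the interface text tells. Its arguments: {"type":"object","properties":{"moves":{"type":"array","items":{"type":"array"}},"squeeze":{"type":"number"}},"required":["moves"]}

```bash
mkdir -p pics
python3 - <<'E'
from cell import sensors, eyes, order
import cv2, numpy as np
print(sensors.state())
for n in ("scene","top","wrist"):
    print(n, eyes.camera_info(n))
    cv2.imwrite(f"pics/{n}0.png", eyes.capture(n)[:,:,::-1])
E
```

```text
{'t': 0.0, 'joint_pos': array([-1.38358244e+00,  2.59225129e-01,  2.07621980e-02,  1.33368200e+00,
       -2.08727008e-05,  1.41817750e+00]), 'joint_velocities': array([-2.11440870e-04, -4.40094918e-05,  5.98734991e-04, -4.51242350e-04,
       -2.47666132e-04, -1.67810668e-03]), 'joint_efforts': array([ 1.98845722e-03, -5.55642414e+01,  3.44523704e+01,  1.36965414e-02,
       -2.28048693e-04, -7.46494834e-06]), 'tcp_pos': array([ 0.18325394, -0.5182536 ,  0.20784846]), 'eef_rot': array([-6.74018638e-04,  9.85598689e-01,  1.69099878e-01, -2.20979309e-05]), 'ft_force': array([0.68545917, 0.27940802, 0.03387323]), 'torque': array([ 0.0407977 , -0.02048292,  0.0104497 ]), 'grip_width': 0.08538959193266266}
scene {'camera_matrix': array([[560.82107226,   0.        , 309.98815072],
       [  0.        , 560.82107226, 237.07409797],
       [  0.        ,   0.        ,   1.        ]]), 'R': array([[-0.88474451,  0.46575589,  0.0172801 ],
       [ 0.32083573,  0.63551109, -0.70227493],
       [-0.33807038, -0.61578982, -0.71169608]]), 't': array([ 0.54820381, -0.1383284 ,  1.39732776])}
top {
[... 202 characters left out ...]
9926696, -0.02837394],
       [-0.99002065,  0.02937537, -0.13782668],
       [ 0.13855914,  0.0245487 , -0.99004986]]), 't': array([0.01733307, 0.59784352, 0.90991951])}
wrist {'camera_matrix': array([[393.27134004,   0.        , 312.28413539],
       [  0.        , 393.27134004, 244.84027275],
       [  0.        ,   0.        ,   1.        ]]), 'mount': array([[ 9.11542693e-04, -9.57157129e-01, -2.89567606e-01,
         7.40954278e-02],
       [ 9.99999574e-01,  8.31222000e-04,  4.00363296e-04,
         2.01840039e-05],
       [-1.42515618e-04, -2.89567848e-01,  9.57157480e-01,
        -1.65157042e-01],
       [ 0.00000000e+00,  0.00000000e+00,  0.00000000e+00,
         1.00000000e+00]])}
```

View pics/top0.png

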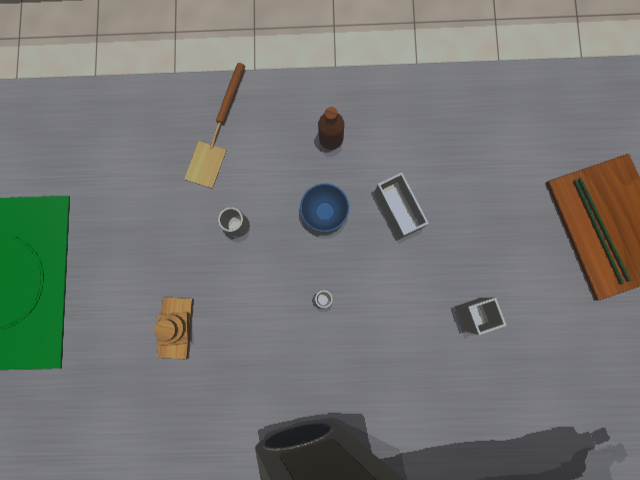

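View pics/scene0.png

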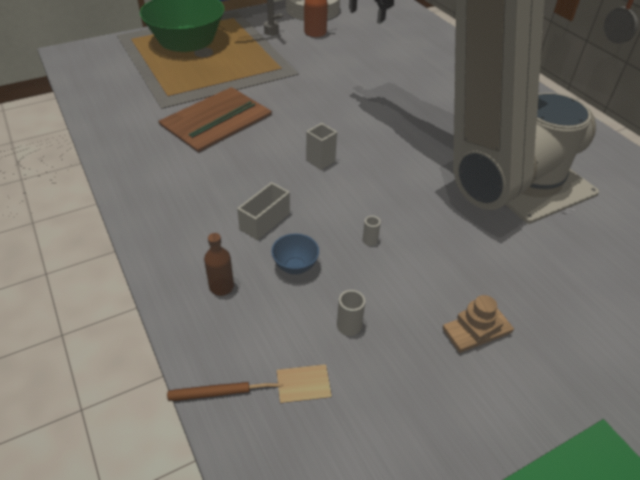

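View pics/wrist0.png

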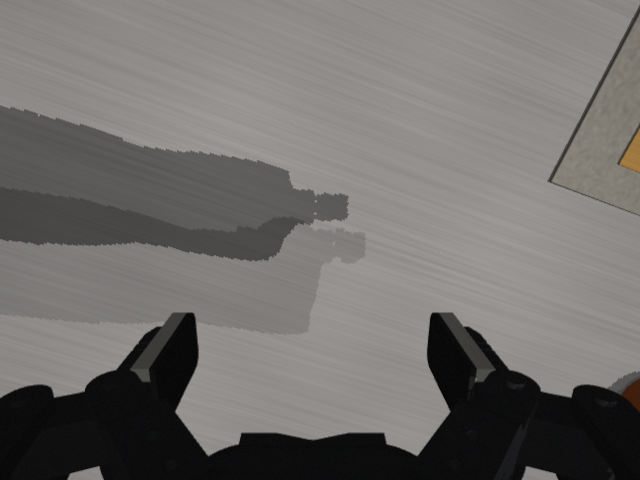

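```bash
cat > h.py <<'E'
import numpy as np, cv2
from cell import sensors, eyes
from scipy.spatial.transform import Rotation as Ro
def cast(name,uv,z,st=None):
    i=eyes.camera_info(name); uv=np.atleast_2d(np.asarray(uv,float))
    d=np.c_[uv,np.ones(len(uv))]@np.linalg.inv(i['camera_matrix']).T
    if name=='wrist':
        q=st['eef_rot']; R=Ro.from_quat([q[1],q[2],q[3],q[0]]).as_matrix()
        M=i['mount']; d=d@M[:3,:3].T@R.T; C=R@M[:3,3]+st['tcp_pos']
    else:
        d=d@i['R']; C=-i['R'].T@i['t']
    return C+d*((z-C[2])/d[:,2])[:,None]
def proj(name,X):
    i=eyes.camera_info(name);c=i['R']@np.asarray(X)+i['t'];p=i['camera_matrix']@c;return p[:2]/p[2]
E
python3 - <<'E'
import cv2,numpy as np
im=cv2.imread('pics/top0.png')
def z(r,n): 
    x,y,w,h=r; return cv2.resize(im[y:y+h,x:x+w],(400,300),interpolation=cv2.INTER_CUBIC)
# 80x60 crops -> x5
A=np.hstack([z((135,298,80,60),0),z((192,192,80,60),0)])
B=np.hstack([z((283,270,80,60),0),z((448,286,80,60),0)])
cv2.imwrite('pics/z1.png',np.vstack([A,B]))
C=np.hstack([z((363,175,80,60),0),z((283,178,80,60),0)])
cv2.imwrite('pics/z2.png',C)
E
```

```text
(no output)
```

View pics/z1.png

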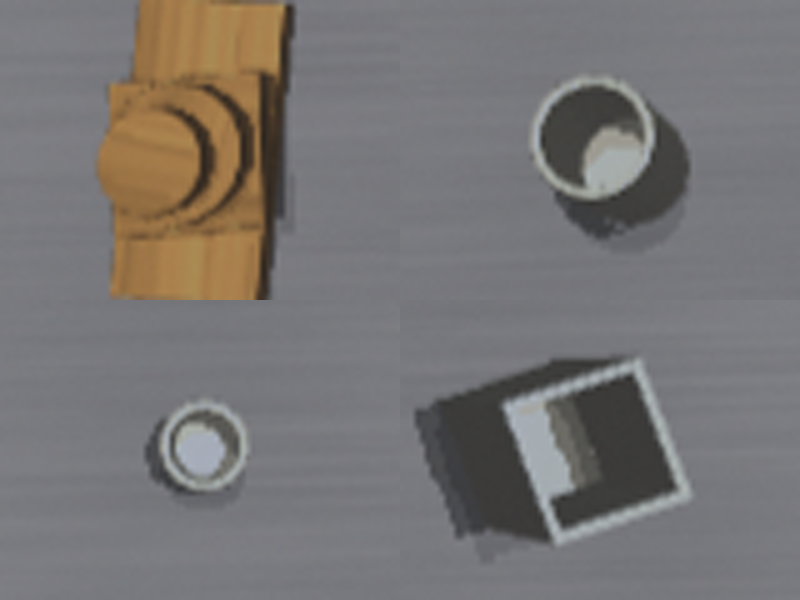

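View pics/z2.png

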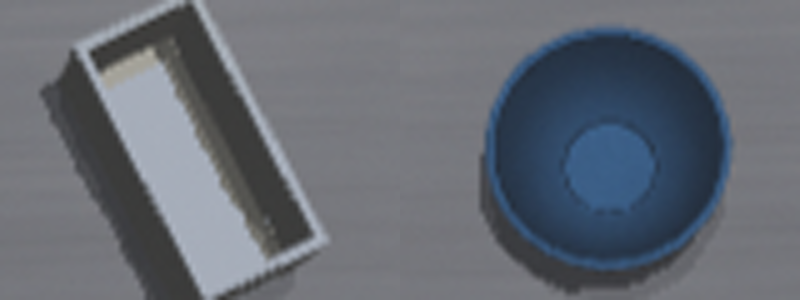

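Run:
```python
import cv2,numpy as np
from h import *
im=cv2.imread('pics/top0.png').astype(int)
g=im.mean(2)
# pale: brighter than the counter
for n,(x,y,w,h),z in [('round',(210,195,45,50),.08),('small',(305,283,38,35),.06),('square',(460,290,55,50),.09),('oblong',(370,165,65,80),.065)]:
    s=g[y:y+h,x:x+w]; bg=np.median(s)
    m=(s>150).astype(np.uint8)
    pts=np.argwhere(m)[:,::-1]+[x,y]
    hull=cv2.convexHull(pts.astype(np.float32))[:,0]
    W=cast('top',hull,z)
    if n in('round','small'):
        c,r=cv2.minEnclosingCircle((W[:,:2]*1000).astype(np.float32)); print(n,bg,m.sum(),np.round(c,1),2*r)
    else:
        r=cv2.minAreaRect((W[:,:2]*1000).astype(np.float32)); print(n,bg,m.sum(),r)
# lids
hsv=cv2.cvtColor(cv2.imread('pics/top0.png'),cv2.COLOR_BGR2HSV)
m=((hsv[...,1]>90)&(hsv[...,0]<25)).astype(np.uint8); m[:, :140]=0; m[:,210:]=0; m[:280]=0
c=np.argwhere(m)[:,::-1]; print(c.min(0),c.max(0))
f=lambda u,v,z:np.round(cast('top',[[135+u/5-.5,298+v/5-.5]],z)[0]*1000,1)
print('small top',f(150,162,.088)); print('rad',f(98,162,.088),f(202,162,.088),f(150,108,.088),f(150,216,.088))
print('sq corners',f(110,85,.044),f(258,72,.044),f(118,240,.044),f(266,228,.044))
print('round right',f(242,150,.066))
for q in [(163,297),(193,298),(157,358),(188,359)]: print('obl',np.round(cast('top',[q],.022)[0]*1000,1))
for p in ((324.5,208,.05),(331,130,.08)): print(np.round(cast('top',[p[:2]],p[2])[0]*1000))
```

```text
round 121.33333333333333 171 [625.7 171.1] 47.31418228149414
small 121.5 131 [467.8  -6.2] 32.88542556762695
square 120.66666666666667 288 ((428.15252685546875, -307.40142822265625), (52.71917724609375, 53.353458404541016), 16.946035385131836)
oblong 122.33333333333333 859 ((649.6162719726562, -167.05010986328125), (113.86663055419922, 53.77402877807617), 24.334138870239258)
[155 297] [192 358]
small top [417.2 292.7  88. ]
rad [417.7 312.4  88. ] [416.7 273.   88. ] [437.2 293.1  88. ] [397.4 292.3  88. ]
sq corners [445.1 324.7  44. ] [448.7 265.8  44. ] [385.1 320.2  44. ] [388.4 261.9  44. ]
round right [419.7 264.9  66. ]
obl [479.3 320.3  22. ]
obl [475.7 258.9  22. ]
obl [358.8 330.   22. ]
obl [355.5 267.6  22. ]
[647. -13.  50.]
[799. -30.  80.]
```

```bash
cat >> h.py <<'E'
def go(*wps):
    st=sensors.state(); q=st['eef_rot']; R=Ro.from_quat([q[1],q[2],q[3],q[0]]).as_matrix()
    h=np.degrees(np.arctan2(R[1,0],R[0,0]))
    print('t',round(st['t'],2),'tcp',np.round(st['tcp_pos']*1000,1),'h',round(h,2),'tilt',np.round(np.degrees(R[:2,2]),2),'w',round(st['grip_width']*1000,1),'F',np.round(st['ft_force'],2))
    for x,y,z,hh in wps:
        a=np.radians(hh); Rt=np.array([[np.cos(a),np.sin(a),0],[np.sin(a),-np.cos(a),0],[0,0,-1]])
        d=R.T@(np.array([x,y,z])-st['tcp_pos']*1000); rv=np.degrees(Ro.from_matrix(R.T@Rt).as_rotvec())
        print((x,y,z,hh),'->',np.round(d,1),np.round(rv,2))
E
python3 -c "
from h import *
go((450,0,260,100),(417,293,200,180))"
```

```text
t 0.15 tcp [ 183.3 -518.3  208. ] h 19.47 tilt [-0.01  0.06] w 85.3 F [-0.04 -0.2  -0.45]
(450, 0, 260, 100) -> [ 424.3 -399.8  -51.5] [-4.000e-02 -5.000e-02 -8.053e+01]
(417, 293, 200, 180) -> [ 490.8 -687.     8.8] [-0.0000e+00 -8.0000e-02 -1.6053e+02]
```

Emit:
{"op": "arm_command", "data": {"moves": [[[424,-400,-52],[0,0,-80],0],[[424,-400,-52],[0,0,-80],0],[[424,-400,-52],[0,0,-80],0],[[424,-400,-52],[0,0,-80],0],[[424,-400,-52],[0,0,-80],0],[[424,-400,-52],[0,0,-80],0],[[424,-400,-52],[0,0,-80],0],[[424,-400,-52],[0,0,-80],0],[[424,-400,-52],[0,0,-80],0],[[424,-400,-52],[0,0,-80],0]], "squeeze": 30}}

```text
t: 1.15
tcp_pos: [0.4113, -0.0736, 0.2532]
eef_rot: [0.0, 0.644, 0.765, 0.0]
ft_force: [1.2, -1.4, 0.1]
grip_width: 0.0853
```

```bash
python3 -c "
from h import *
go((417,293,200,180))"
```

```text
t 1.15 tcp [411.3 -73.6 253.2] h 99.77 tilt [ 0.02 -0.01] w 85.3 F [ 1.21 -1.38  0.11]
(417, 293, 200, 180) -> [360.3  67.8  53.1] [ 1.000e-02  3.000e-02 -8.023e+01]
```

Emit:
{"op": "arm_command", "data": {"moves": [[[360,68,50],[0,0,-80],0],[[360,68,50],[0,0,-80],0],[[360,68,50],[0,0,-80],0],[[360,68,50],[0,0,-80],0],[[360,68,50],[0,0,-80],0],[[360,68,50],[0,0,-80],0],[[360,68,50],[0,0,-80],0],[[360,68,50],[0,0,-80],0],[[360,68,50],[0,0,-80],0],[[360,68,50],[0,0,-80],0]]}}

```text
t: 2.15
tcp_pos: [0.4183, 0.2916, 0.2022]
eef_rot: [-0.001, 0.001, 1.0, -0.0]
ft_force: [0.8, 0.4, 0.4]
grip_width: 0.0857
```

```bash
python3 -c "
from h import *
go((417,293,200,180))
cv2.imwrite('pics/w1.png',eyes.capture('wrist')[:,:,::-1])"
```

```text
t 2.15 tcp [418.3 291.6 202.2] h 179.9 tilt [-0.07 -0.04] w 85.7 F [0.82 0.42 0.36]
(417, 293, 200, 180) -> [1.3 1.4 2.2] [-0.04 -0.07 -0.1 ]
```

View pics/w1.png

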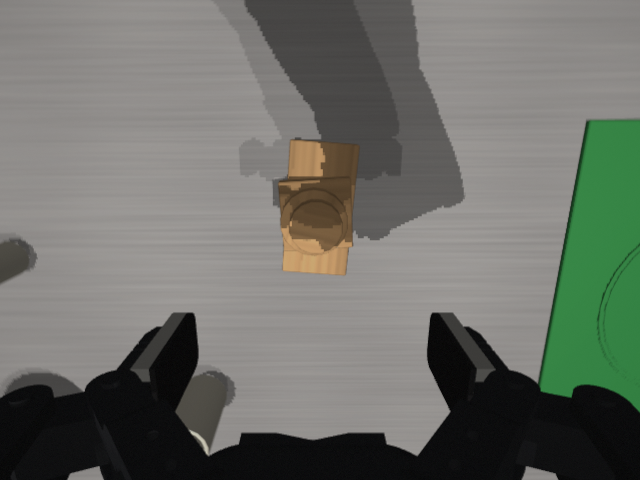

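Run:
```python
from h import *
st=sensors.state()
im=cv2.imread('pics/w1.png')
for q in [(316,226)]: print(cast('wrist',[q],.088,st)*1000)
c=im[120:300,230:410]; cv2.imwrite('pics/w1z.png',cv2.resize(c,(720,720)[:2] if 0 else (600,600),interpolation=cv2.INTER_CUBIC))
```

```text
[[414.95728376 294.02631567  88.        ]]
```

View pics/w1z.png

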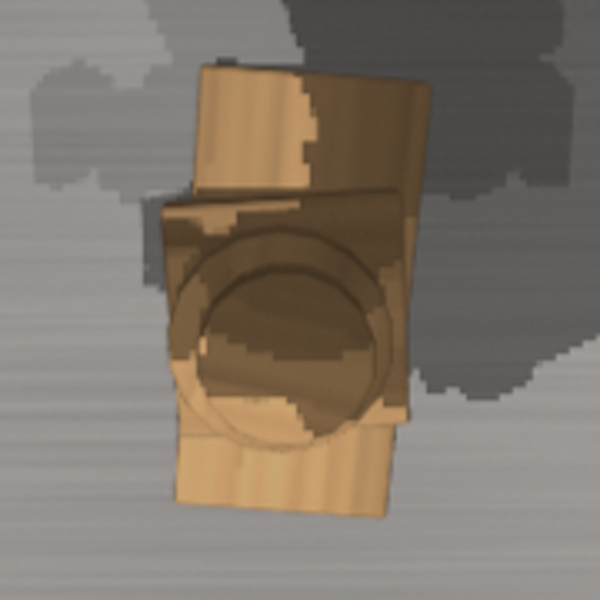

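Emit:
{"op": "arm_command", "data": {"moves": [[[2,2,100],[0,0,0],0],[[2,2,100],[0,0,0],0],[[2,2,100],[0,0,0],0],[[2,2,132],[0,0,0],0],[[2,2,132],[0,0,0],0],[[2,2,132],[0,0,0],0.3]]}}

```text
t: 2.8
tcp_pos: [0.4175, 0.2929, 0.0728]
eef_rot: [0.0, 0.005, 1.0, 0.0]
ft_force: [-0.3, 0.5, 0.3]
grip_width: 0.0732
```

```bash
python3 -c "
from h import *
go((416,293.4,70,180))
cv2.imwrite('pics/w2.png',eyes.capture('wrist')[:,:,::-1])"
```

```text
t 2.8 tcp [417.5 292.9  72.8] h 179.43 tilt [0.04 0.02] w 73.2 F [-0.33  0.49  0.29]
(416, 293.4, 70, 180) -> [1.5 0.5 2.8] [ 0.02  0.04 -0.57]
```

View pics/w2.png

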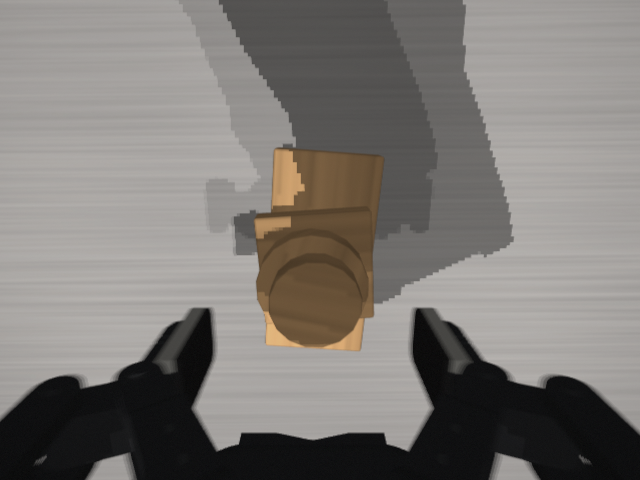

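Emit:
{"op": "arm_command", "data": {"moves": [[[1.5,0.5,2],[0,0,0],0.5],[[1.5,0.5,2],[0,0,0],1],[[1.5,0.5,2],[0,0,0],1],[[1.5,0.5,2],[0,0,0],1],[[1.5,0.5,2],[0,0,0],1],[[1.5,0.5,2],[0,0,0],1]]}}

```text
t: 3.45
tcp_pos: [0.4154, 0.2932, 0.069]
eef_rot: [0.0, 0.005, 1.0, 0.0]
ft_force: [0.2, 0.0, 0.6]
grip_width: 0.0006
```

```bash
python3 -c "
from h import *
go((416,293.4,70,180))
cv2.imwrite('pics/w3.png',eyes.capture('wrist')[:,:,::-1])"
```

```text
t 3.45 tcp [415.4 293.2  69. ] h 179.47 tilt [0. 0.] w 0.6 F [0.24 0.01 0.59]
(416, 293.4, 70, 180) -> [-0.6  0.2 -1. ] [ 0.    0.   -0.53]
```

View pics/w3.png

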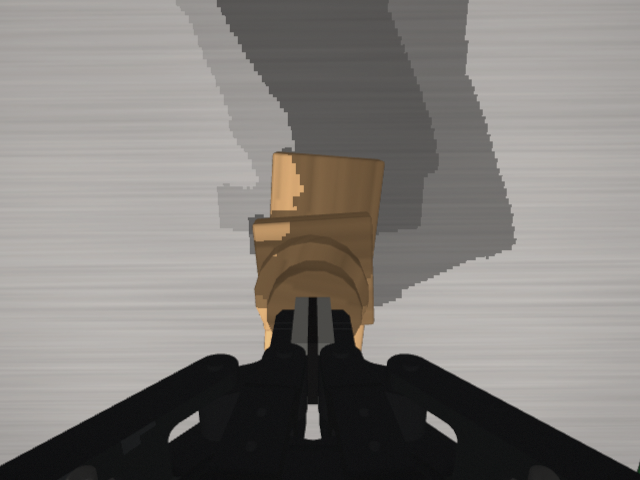

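Run:
```python
from h import *
t=eyes.capture('top')[:,:,::-1]; s=eyes.capture('scene')[:,:,::-1]
print(proj('scene',[.4154,.2932,.069]),proj('top',[.4154,.2932,.069]),proj('scene',[.4154,.2932,.088]))
p=proj('scene',[.4154,.2932,.08]).astype(int)
a=s[p[1]-60:p[1]+60,p[0]-80:p[0]+80]
cv2.imwrite('pics/s3.png',cv2.resize(a,(800,600),interpolation=cv2.INTER_CUBIC)); print(p)
```

```text
[483.83695781 309.58823045] [167.69909962 330.2336778 ] [486.33761518 303.17359529]
[485 305]
```

View pics/s3.png

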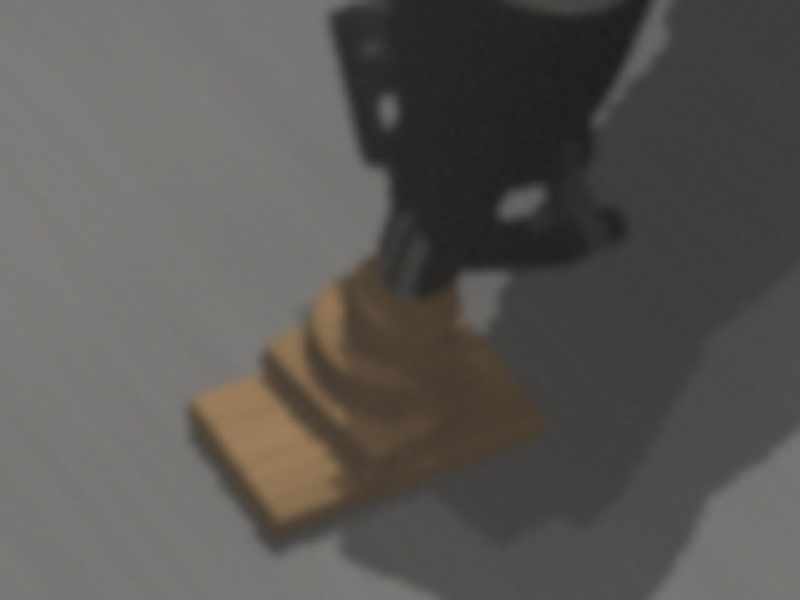

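Emit:
{"op": "arm_command", "data": {"moves": [[[0,0,-8],[0,0,0],0.2],[[0,0,-8],[0,0,0],0.2],[[0,0,-8],[0,0,0],0.2],[[0,0,-8],[0,0,0],0.2],[[0,0,-8],[0,0,0],0.2],[[0,0,17],[0,0,0],0.2],[[0,0,17],[0,0,0],0.2],[[0,0,17],[0,0,0],0.2]]}}

```text
t: 4.4
tcp_pos: [0.415, 0.293, 0.0519]
eef_rot: [-0.001, 0.005, 1.0, -0.0]
ft_force: [-0.2, 0.7, 0.8]
grip_width: 0.068
```

```bash
python3 -c "
from h import *
go((416,293.4,52,180))
cv2.imwrite('pics/w4.png',eyes.capture('wrist')[:,:,::-1])"
```

```text
t 4.4 tcp [415.  293.   51.9] h 179.47 tilt [-0.07 -0.04] w 68.0 F [-0.25  0.65  0.78]
(416, 293.4, 52, 180) -> [-1.   0.4 -0.1] [-0.04 -0.07 -0.53]
```

View pics/w4.png

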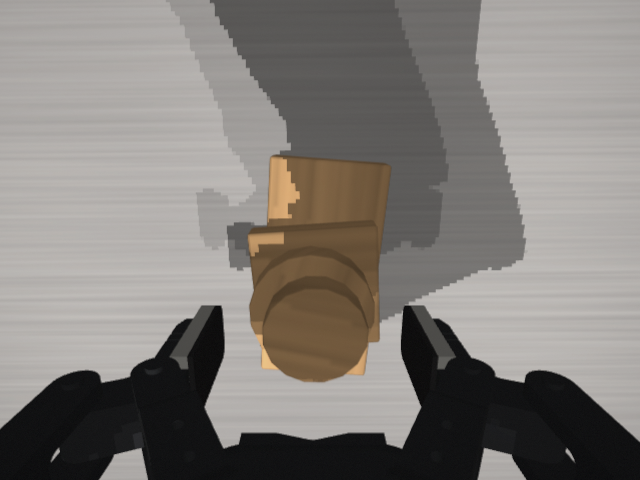

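Emit:
{"op": "arm_command", "data": {"moves": [[[0,0,0],[0,0,0],0.4],[[0,0,0],[0,0,0],0.7],[[0,0,0],[0,0,0],0.7],[[0,0,0],[0,0,0],0.7],[[0,0,0],[0,0,0],0.7]]}}

```text
t: 4.95
tcp_pos: [0.4158, 0.2936, 0.0527]
eef_rot: [0.001, 0.005, 1.0, 0.0]
ft_force: [-1.0, 0.0, 5.3]
grip_width: 0.0385
```

```bash
python3 -c "
from h import *
go((416,293.4,52,180))
cv2.imwrite('pics/w5.png',eyes.capture('wrist')[:,:,::-1])"
```

```text
t 4.95 tcp [415.8 293.6  52.7] h 179.48 tilt [0.08 0.05] w 38.5 F [-1.05  0.    5.27]
(416, 293.4, 52, 180) -> [-0.2 -0.2  0.7] [ 0.05  0.08 -0.52]
```

View pics/w5.png

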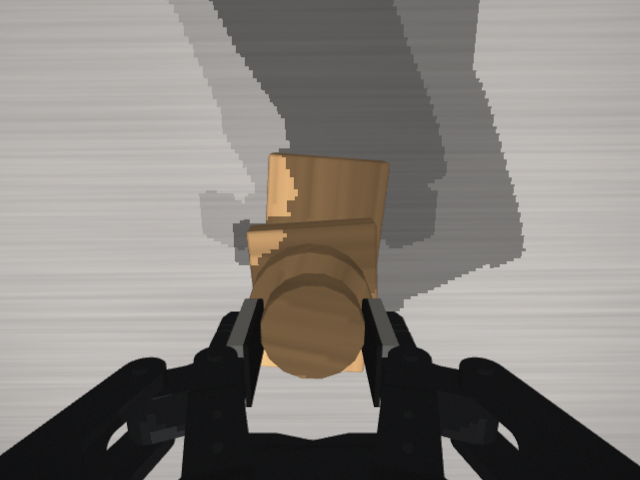

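Emit:
{"op": "arm_command", "data": {"moves": [[[0,0,-40],[0,0,0],0.7],[[0,0,-70],[0,0,0],0.7],[[0,0,-70],[0,0,0],0.7]]}}

```text
t: 5.3
tcp_pos: [0.4172, 0.2941, 0.1258]
eef_rot: [0.003, 0.005, 1.0, 0.001]
ft_force: [0.8, 0.0, -0.5]
grip_width: 0.0384
```

```bash
python3 -c "
from h import *
go((467.8,-6.2,122,180))
cv2.imwrite('pics/w6.png',eyes.capture('wrist')[:,:,::-1])"
```

```text
t 5.3 tcp [417.2 294.1 125.8] h 179.47 tilt [0.33 0.16] w 38.4 F [ 0.78  0.01 -0.49]
(467.8, -6.2, 122, 180) -> [ -53.4 -299.9    3.2] [ 0.16  0.33 -0.53]
```

View pics/w6.png

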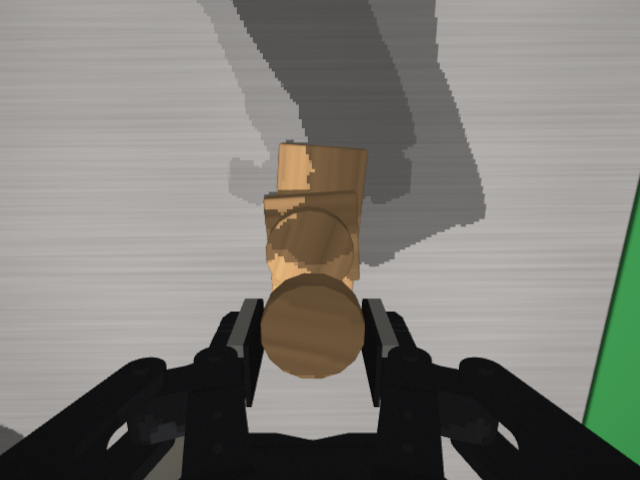

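Emit:
{"op": "arm_command", "data": {"moves": [[[-53,-299,2],[0,0,-0.5],0.7],[[-53,-299,2],[0,0,-0.5],0.7],[[-53,-299,2],[0,0,-0.5],0.7],[[-53,-299,2],[0,0,-0.5],0.7],[[-53,-299,2],[0,0,-0.5],0.7],[[-53,-299,2],[0,0,-0.5],0.7],[[-53,-299,2],[0,0,-0.5],0.7],[[-53,-299,2],[0,0,-0.5],0.7],[[-53,-299,2],[0,0,-0.5],0.7],[[-53,-299,2],[0,0,-0.5],0.7]]}}

```text
t: 6.35
tcp_pos: [0.4651, -0.0049, 0.1196]
eef_rot: [-0.0, -0.001, 1.0, 0.0]
ft_force: [-0.8, 0.1, 0.3]
grip_width: 0.0387
```

```bash
python3 -c "
from h import *
go((467.8,-6.2,55,180))
cv2.imwrite('pics/w7.png',eyes.capture('wrist')[:,:,::-1])"
```

```text
t 6.35 tcp [465.1  -4.9 119.6] h -179.92 tilt [-0.04  0.02] w 38.7 F [-0.82  0.06  0.32]
(467.8, -6.2, 55, 180) -> [-2.7 -1.3 64.6] [ 0.02 -0.04  0.08]
```

View pics/w7.png

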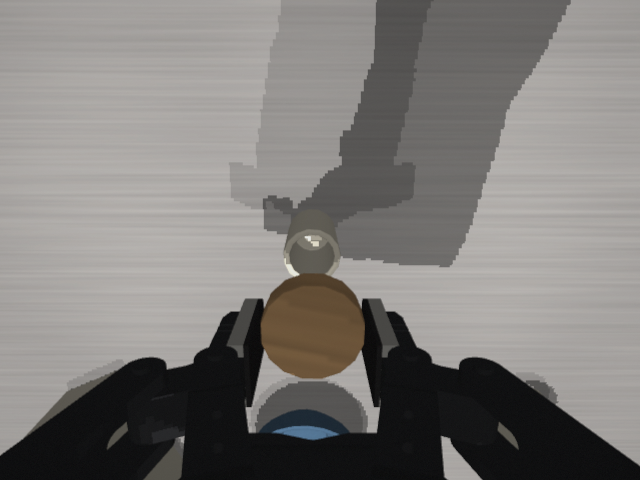

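```bash
python3 -c "
from h import *
st=sensors.state()
print(cast('wrist',[(312,255)],.06,st)*1000,cast('wrist',[(313,326)],.1549,st)*1000)"
```

```text
[[466.17684311  -4.90975274  60.        ]] [[462.40688379  -4.47623624 154.9       ]]
```

Emit:
{"op": "arm_command", "data": {"moves": [[[-4,-0.6,30],[0,0,0],0.7],[[-4,-0.6,60],[0,0,0],0.7],[[-4,-0.6,60],[0,0,0],0.7],[[-4,-0.6,70],[0,0,0],0.7],[[-4,-0.6,78],[0,0,0],0.7],[[-4,-0.6,79],[0,0,0],0.7],[[-4,-0.6,80],[0,0,0],0.7],[[-4,-0.6,80.5],[0,0,0],0.7],[[-4,-0.6,80.5],[0,0,0],0.7]]}}

```text
t: 7.3
tcp_pos: [0.4698, -0.007, 0.0398]
eef_rot: [0.0, 0.0, 1.0, -0.0]
ft_force: [-0.4, -0.3, 0.3]
grip_width: 0.0387
```

```bash
python3 -c "
from h import *
go((467.8,-6.2,55,180))
cv2.imwrite('pics/w8.png',eyes.capture('wrist')[:,:,::-1])
s=eyes.capture('scene')[:,:,::-1];cv2.imwrite('pics/s8.png',cv2.resize(s[180:270,310:430],(800,600),interpolation=cv2.INTER_CUBIC))"
```

```text
t 7.3 tcp [469.8  -7.   39.8] h 179.96 tilt [ 0.03 -0.01] w 38.7 F [-0.37 -0.31  0.33]
(467.8, -6.2, 55, 180) -> [  1.9   0.8 -15.3] [-0.01  0.03 -0.04]
```

View pics/w8.png

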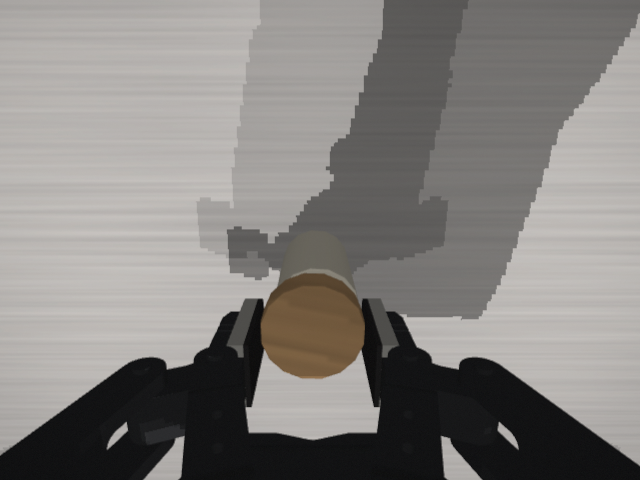

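View pics/s8.png

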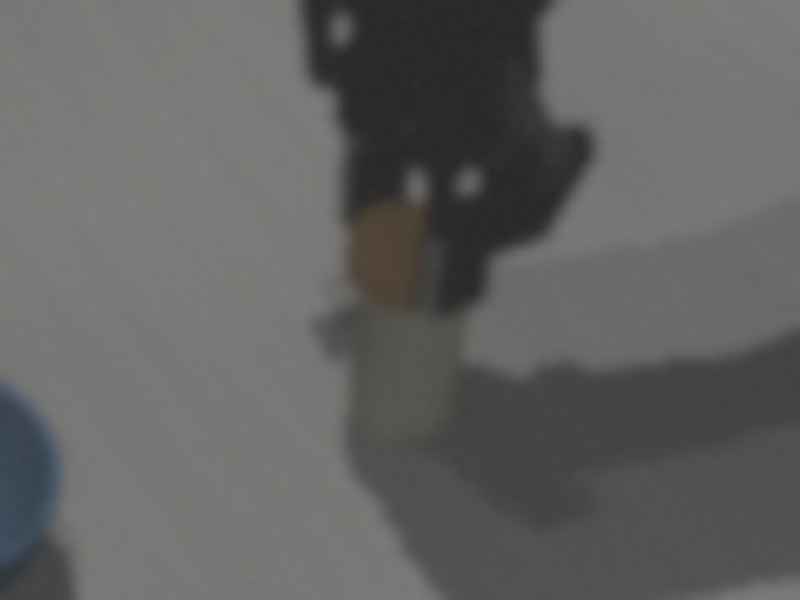

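Emit:
{"op": "arm_command", "data": {"moves": [[[0,0,1],[0,0,0],0.7],[[0,0,1],[0,0,0],0.45],[[0,0,1],[0,0,0],0.35],[[0,0,1],[0,0,0],0.35],[[0,0,-30],[0,0,0],0.35],[[0,0,-70],[0,0,0],0.2],[[0,0,-70],[0,0,0],0.2]]}}

```text
t: 8.1
tcp_pos: [0.472, -0.0073, 0.1136]
eef_rot: [0.003, 0.0, 1.0, -0.001]
ft_force: [1.3, 0.1, 0.8]
grip_width: 0.0686
```

```bash
python3 -c "
from h import *
go((416.5,293,125,180))
cv2.imwrite('pics/w9.png',eyes.capture('wrist')[:,:,::-1])"
```

```text
t 8.1 tcp [472.   -7.3 113.6] h 179.97 tilt [ 0.39 -0.08] w 68.6 F [1.25 0.07 0.84]
(416.5, 293, 125, 180) -> [ 55.5 300.3 -12.2] [-0.08  0.39 -0.03]
```

View pics/w9.png

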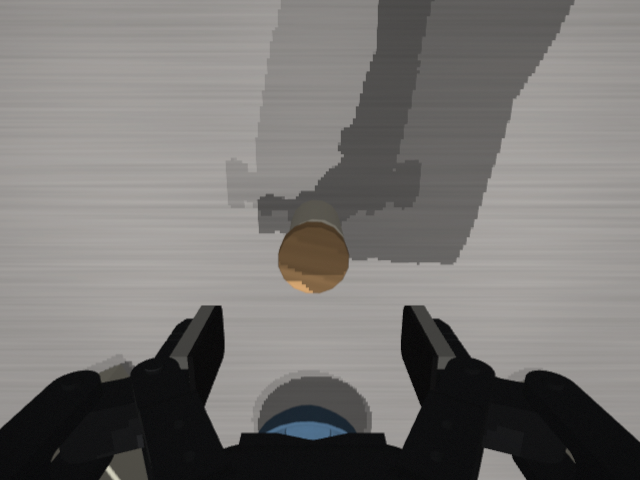

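Emit:
{"op": "arm_command", "data": {"moves": [[[54,300,-2],[0,0,0],0.1],[[54,300,-2],[0,0,0],0.1],[[54,300,-2],[0,0,0],0.1],[[54,300,-2],[0,0,0],0.1],[[54,300,-2],[0,0,0],0.1],[[54,300,-2],[0,0,0],0.1],[[54,300,-2],[0,0,0],0.1],[[54,300,-2],[0,0,0],0.1],[[54,300,-2],[0,0,0],0.1],[[54,300,-2],[0,0,0],0.1]]}}

```text
t: 9.15
tcp_pos: [0.416, 0.2918, 0.1111]
eef_rot: [-0.0, 0.001, 1.0, -0.0]
ft_force: [-0.2, 0.0, 0.6]
grip_width: 0.0768
```

```bash
python3 -c "
from h import *
go((416.5,293,29,180))
cv2.imwrite('pics/w10.png',eyes.capture('wrist')[:,:,::-1])"
```

```text
t 9.15 tcp [416.  291.8 111.1] h 179.86 tilt [-0.03 -0.03] w 76.8 F [-0.22  0.    0.57]
(416.5, 293, 29, 180) -> [-0.6  1.2 82.1] [-0.03 -0.03 -0.14]
```

View pics/w10.png

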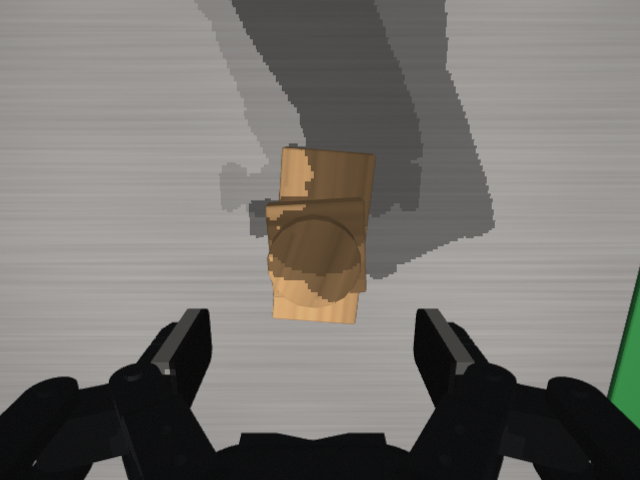

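```bash
python3 -c "
from h import *
st=sensors.state()
print(cast('wrist',[(315.5,261.5)],.066,st)*1000,cast('wrist',[(318,247)],.044,st)*1000)"
```

```text
[[416.14158852 293.78481375  66.        ]] [[414.3191817 295.4893236  44.       ]]
```

Emit:
{"op": "arm_command", "data": {"moves": [[[-1,1.2,40],[0,0,0],0.1],[[-1,1.2,82],[0,0,0],0.1],[[-1,1.2,82],[0,0,0],0.1],[[-1,1.2,82],[0,0,0],0.3],[[-1,1.2,82],[0,0,0],0.6],[[-1,1.2,82],[0,0,0],0.6],[[-1,1.2,82],[0,0,0],0.6]]}}

```text
t: 9.9
tcp_pos: [0.4182, 0.2947, 0.0315]
eef_rot: [0.002, 0.0, 1.0, 0.001]
ft_force: [-0.5, -2.0, 8.6]
grip_width: 0.0525
```

```bash
python3 -c "
from h import *
go((416.5,293,29,180))
cv2.imwrite('pics/w11.png',eyes.capture('wrist')[:,:,::-1])"
```

```text
t 9.9 tcp [418.2 294.7  31.5] h 179.96 tilt [0.22 0.07] w 52.5 F [-0.45 -2.    8.59]
(416.5, 293, 29, 180) -> [ 1.7 -1.7  2.5] [ 0.07  0.22 -0.04]
```

View pics/w11.png

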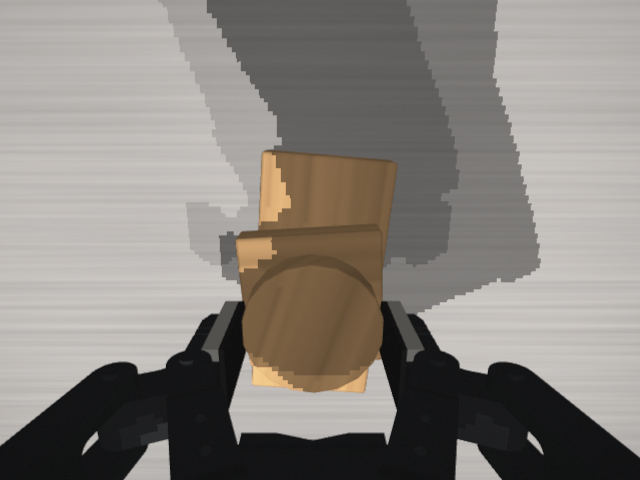

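Emit:
{"op": "arm_command", "data": {"moves": [[[0,0,-40],[0,0,0],0.6],[[0,0,-80],[0,0,0],0.6],[[0,0,-85],[0,0,0],0.6],[[-100,-55,-85],[0,0,0],0.6],[[-195,-115,-85],[0,0,0],0.6],[[-195,-115,-85],[0,0,0],0.6],[[-195,-115,-85],[0,0,0],0.6],[[-195,-115,-85],[0,0,0],0.6],[[-195,-115,-85],[0,0,0],0.6],[[-195,-115,-85],[0,0,0],0.6]]}}

```text
t: 10.95
tcp_pos: [0.6115, 0.1789, 0.1141]
eef_rot: [-0.0, 0.001, 1.0, 0.0]
ft_force: [-0.1, -0.2, -0.4]
grip_width: 0.0524
```

```bash
python3 -c "
from h import *
go((625.7,171.1,115,180))
cv2.imwrite('pics/w12.png',eyes.capture('wrist')[:,:,::-1])"
```

```text
t 10.95 tcp [611.5 178.9 114.1] h 179.91 tilt [-0.04  0.01] w 52.4 F [-0.09 -0.23 -0.43]
(625.7, 171.1, 115, 180) -> [-14.2  -7.8  -0.9] [ 0.01 -0.04 -0.09]
```

View pics/w12.png

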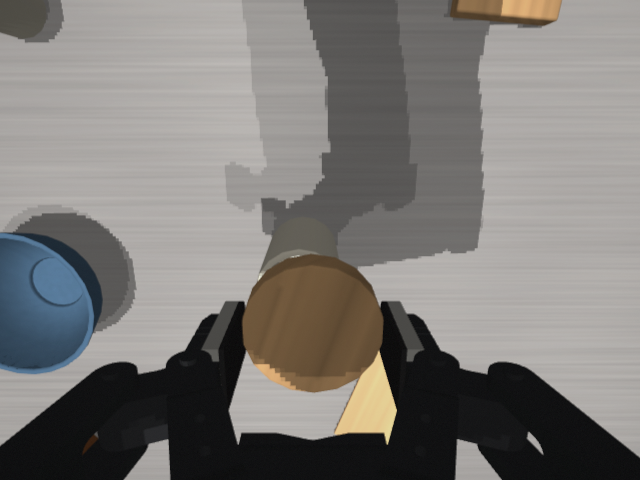

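```bash
python3 -c "
from h import *
st=sensors.state()
print(cast('wrist',[(313.5,323)],.1486,st)*1000, cast('wrist',[(313.5,323)],.1486,st)*1000-st['tcp_pos']*1000)"
```

```text
[[607.37417641 180.15599508 148.6       ]] [[-3.53260127  0.59543927 34.20720315]]
```

Emit:
{"op": "arm_command", "data": {"moves": [[[-15.5,-7.6,0],[0,0,0],0.6],[[-15.5,-7.6,20],[0,0,0],0.6],[[-15.5,-7.6,35],[0,0,0],0.6],[[-15.5,-7.6,40],[0,0,0],0.6],[[-15.5,-7.6,46],[0,0,0],0.6],[[-15.5,-7.6,52],[0,0,0],0.6],[[-15.5,-7.6,54],[0,0,0],0.6],[[-15.5,-7.6,54.5],[0,0,0],0.6],[[-15.5,-7.6,54.5],[0,0,0],0.6]]}}

```text
t: 11.9
tcp_pos: [0.6273, 0.1717, 0.0602]
eef_rot: [0.0, 0.0, 1.0, 0.0]
ft_force: [0.6, -0.4, 0.6]
grip_width: 0.0523
```

```bash
python3 -c "
from h import *
go((627,171.3,59.5,180))
cv2.imwrite('pics/w13.png',eyes.capture('wrist')[:,:,::-1])
s=eyes.capture('scene')[:,:,::-1];cv2.imwrite('pics/s13.png',cv2.resize(s[255:345,290:410],(800,600),interpolation=cv2.INTER_CUBIC))"
```

```text
t 11.9 tcp [627.3 171.7  60.2] h 179.97 tilt [0.03 0.  ] w 52.3 F [ 0.63 -0.41  0.64]
(627, 171.3, 59.5, 180) -> [ 0.3 -0.4  0.7] [ 0.    0.03 -0.03]
```

View pics/s13.png

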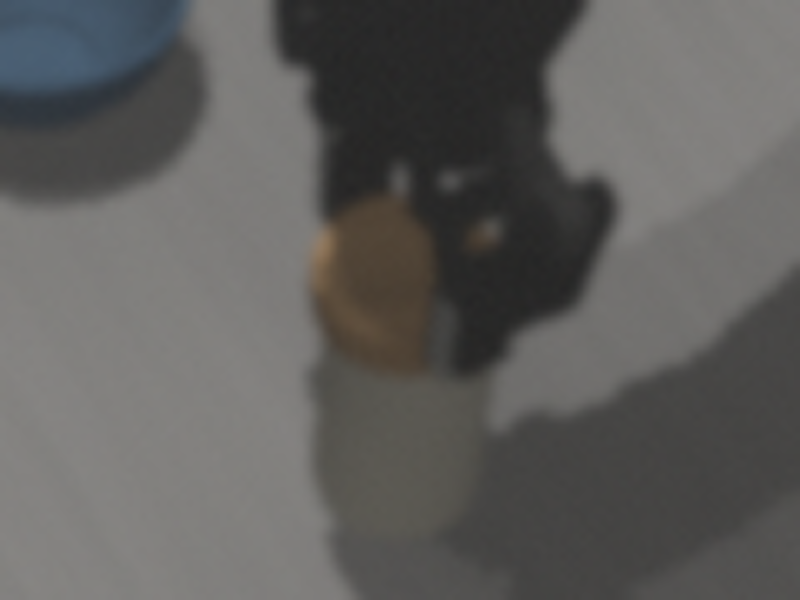

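Looks seated to within a millimetre. I'll release and back off.

Emit:
{"op": "arm_command", "data": {"moves": [[[0,0,0.7],[0,0,0],0.6],[[0,0,0.7],[0,0,0],0.3],[[0,0,0.7],[0,0,0],0.15],[[0,0,0.7],[0,0,0],0.15],[[0,0,-30],[0,0,0],0.15],[[0,0,-60],[0,0,0],0.05],[[0,0,-60],[0,0,0],0.05]]}}

```text
t: 12.7
tcp_pos: [0.6291, 0.1719, 0.1242]
eef_rot: [0.003, 0.0, 1.0, 0.0]
ft_force: [0.5, 0.9, 0.2]
grip_width: 0.0813
```

```bash
python3 -c "
from h import *
go((416.5,293,110,184))
cv2.imwrite('pics/w14.png',eyes.capture('wrist')[:,:,::-1])"
```

```text
t 12.7 tcp [629.1 171.9 124.2] h 179.97 tilt [0.37 0.05] w 81.3 F [0.54 0.85 0.2 ]
(416.5, 293, 110, 184) -> [212.7 120.9  13. ] [ 0.04  0.38 -4.03]
```

View pics/w14.png

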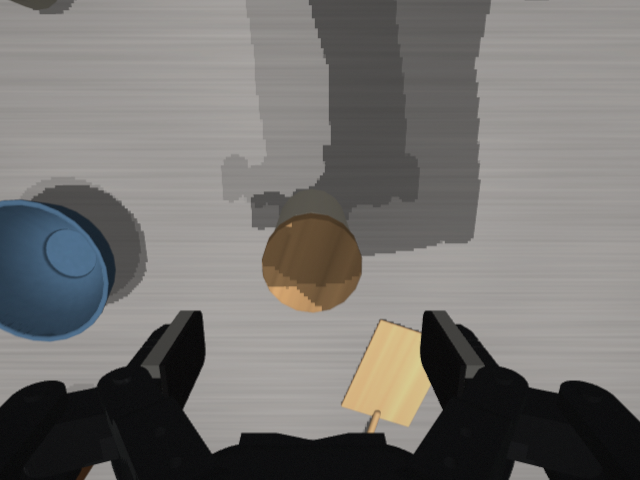

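Emit:
{"op": "arm_command", "data": {"moves": [[[211,121,12],[0,0,-4],0],[[211,121,12],[0,0,-4],0],[[211,121,12],[0,0,-4],0],[[211,121,12],[0,0,-4],0],[[211,121,12],[0,0,-4],0],[[211,121,12],[0,0,-4],0],[[211,121,12],[0,0,-4],0],[[211,121,12],[0,0,-4],0],[[211,121,12],[0,0,-4],0]]}}

```text
t: 13.65
tcp_pos: [0.4172, 0.2922, 0.1075]
eef_rot: [-0.0, -0.034, 0.999, -0.0]
ft_force: [-0.1, -0.3, 0.4]
grip_width: 0.0851
```

```bash
python3 -c "
from h import *
go((416.5,293,9,184))
cv2.imwrite('pics/w15.png',eyes.capture('wrist')[:,:,::-1])"
```

```text
t 13.65 tcp [417.2 292.2 107.5] h -176.11 tilt [-0.01 -0.02] w 85.1 F [-0.14 -0.25  0.43]
(416.5, 293, 9, 184) -> [ 0.6  0.9 98.5] [-0.01 -0.01 -0.11]
```

View pics/w15.png

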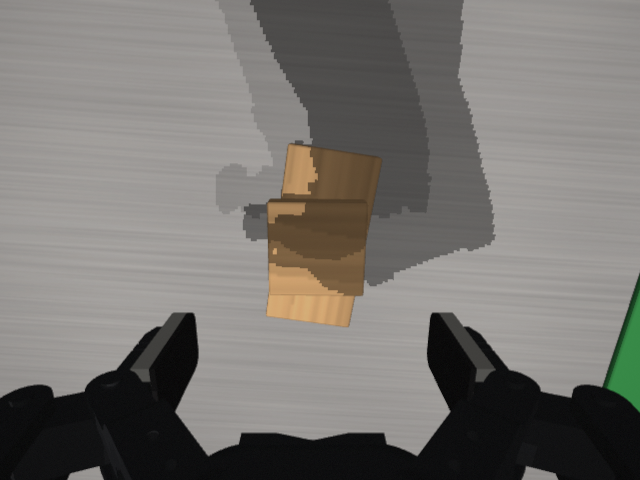

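```bash
python3 -c "
from h import *
st=sensors.state()
W=cast('wrist',[(268,203),(367,203),(363,295),(268,294)],.044,st)*1000
print(W,W.mean(0)); e=W[3]-W[0]; f=W[2]-W[1]; print([np.degrees(np.arctan2(a[1],a[0])) for a in (e,f)],[np.degrees(np.arctan2(a[1],a[0])) for a in (W[1]-W[0],W[2]-W[3])])"
```

```text
[[389.01248156 264.2147984   44.        ]
 [385.01296574 322.34448108  44.        ]
 [443.69474804 326.21035122  44.        ]
 [447.13544094 266.31592983  44.        ]] [416.21390907 294.77139013  44.        ]
[np.float64(2.0703275474456087), np.float64(3.7691159687486815)] [np.float64(93.93593753999309), np.float64(93.28779796236968)]
```

Emit:
{"op": "arm_command", "data": {"moves": [[[-0.8,1.2,40],[0,0,0],0],[[-0.8,1.2,80],[0,0,0],0],[[-0.8,1.2,98],[0,0,0],0],[[-0.8,1.2,98],[0,0,0],0.1],[[-0.8,1.2,98],[0,0,0],0.2],[[-0.8,1.2,98],[0,0,0],0.5],[[-0.8,1.2,98],[0,0,0],0.5],[[-0.8,1.2,98],[0,0,0],0.5]]}}

```text
t: 14.5
tcp_pos: [0.418, 0.2943, 0.0113]
eef_rot: [0.001, -0.035, 0.999, 0.0]
ft_force: [0.4, -1.8, 7.1]
grip_width: 0.0588
```

```bash
python3 -c "
from h import *
go((416.5,293,9,184))
cv2.imwrite('pics/w16.png',eyes.capture('wrist')[:,:,::-1])"
```

```text
t 14.5 tcp [418.  294.3  11.3] h -176.04 tilt [0.16 0.05] w 58.8 F [ 0.42 -1.82  7.12]
(416.5, 293, 9, 184) -> [ 1.6 -1.2  2.3] [ 0.04  0.16 -0.04]
```

View pics/w16.png

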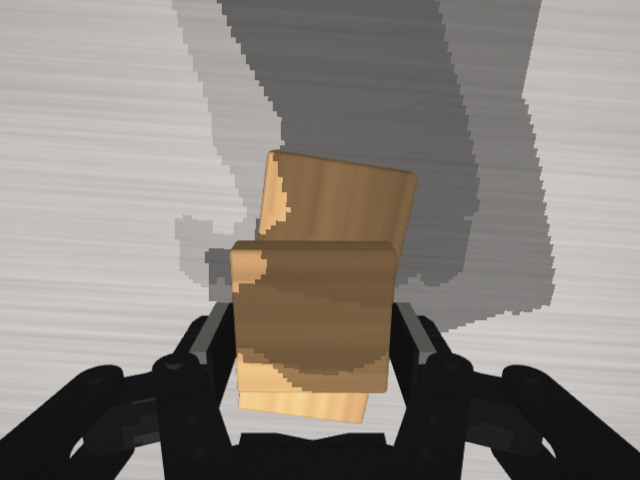

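Emit:
{"op": "arm_command", "data": {"moves": [[[0,0,-40],[0,0,0],0.5],[[0,0,-80],[0,0,0],0.5],[[0,0,-120],[0,0,0],0.5],[[0,0,-120],[0,0,0],0.5],[[30,-250,-120],[0,0,-5],0.5],[[30,-250,-120],[0,0,-5],0.5],[[30,-250,-120],[0,0,-5],0.5],[[30,-250,-120],[0,0,-5],0.5],[[30,-250,-120],[0,0,-5],0.5],[[30,-250,-120],[0,0,-5],0.5]]}}

```text
t: 15.55
tcp_pos: [0.404, 0.0378, 0.1299]
eef_rot: [0.0, -0.075, 0.997, -0.001]
ft_force: [0.4, 0.8, -1.1]
grip_width: 0.0587
```

```bash
python3 -c "
from h import *
go((429,-307,130,197))
cv2.imwrite('pics/w17.png',eyes.capture('wrist')[:,:,::-1])"
```

```text
t 15.55 tcp [404.   37.8 129.9] h -171.43 tilt [ 0.03 -0.07] w 58.7 F [ 0.39  0.79 -1.1 ]
(429, -307, 130, 197) -> [  26.7 -344.6    0.4] [-0.08  0.01 -8.43]
```

View pics/w17.png

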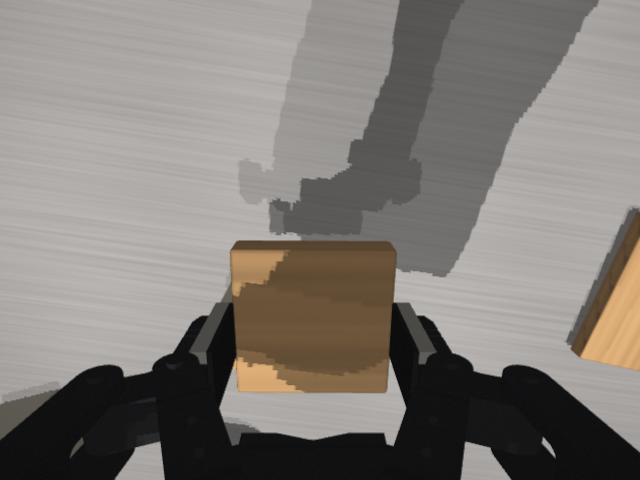

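Emit:
{"op": "arm_command", "data": {"moves": [[[27,-343,0],[0,0,-8.4],0.5],[[27,-343,0],[0,0,-8.4],0.5],[[27,-343,0],[0,0,-8.4],0.5],[[27,-343,0],[0,0,-8.4],0.5],[[27,-343,0],[0,0,-8.4],0.5],[[27,-343,0],[0,0,-8.4],0.5],[[27,-343,0],[0,0,-8.4],0.5],[[27,-343,0],[0,0,-8.4],0.5],[[27,-343,0],[0,0,-8.4],0.5],[[27,-343,0],[0,0,-8.4],0.5]]}}

```text
t: 16.6
tcp_pos: [0.4313, -0.2989, 0.1296]
eef_rot: [-0.0, -0.152, 0.988, 0.001]
ft_force: [0.5, 0.0, -1.3]
grip_width: 0.059
```

```bash
python3 -c "
from h import *
go((429,-307,72,197))
st=sensors.state()
cv2.imwrite('pics/w18.png',eyes.capture('wrist')[:,:,::-1])
c=cast('wrist',[(233,249),(395,250),(386,392),(237,392)],st['tcp_pos'][2]+.0327,st)*1000
print(c.mean(0),c.mean(0)-st['tcp_pos']*1000)"
```

```text
t 16.6 tcp [ 431.3 -298.9  129.6] h -162.56 tilt [-0.03  0.06] w 59.0 F [ 0.48  0.01 -1.32]
(429, -307, 72, 197) -> [ 4.7 -7.1 57.6] [ 0.07 -0.01  0.44]
[ 429.41690663 -299.28769966  162.30603131] [-1.91494108 -0.43339951 32.7       ]
```

View pics/w18.png

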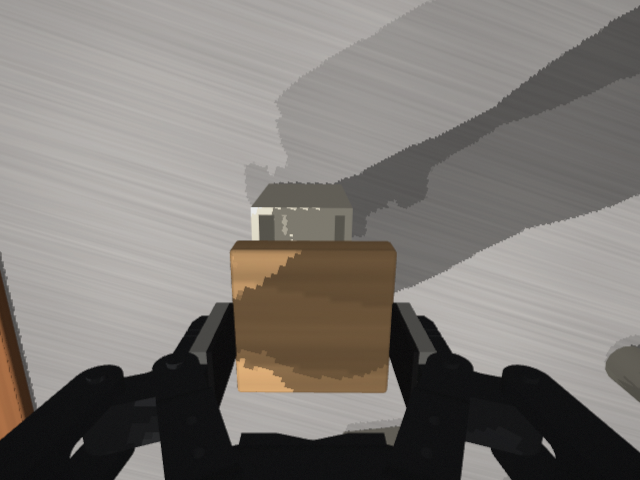

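```bash
python3 -c "
from h import *
st=sensors.state()
c=cast('wrist',[(251,207),(352,208)],.09,st)*1000
a=np.radians(197);m=c.mean(0)[:2]-27*np.array([np.cos(a),np.sin(a)])
d=c[1]-c[0]
print(c,m,np.degrees(np.arctan2(d[1],d[0])))"
```

```text
[[ 410.27792459 -339.27286031   90.        ]
 [ 394.69596008 -288.13877118   90.        ]] [ 428.30717075 -305.81177972] 106.94742190049529
```

Emit:
{"op": "arm_command", "data": {"moves": [[[2.9,-6.5,0],[0,0,0.4],0.5],[[2.9,-6.5,20],[0,0,0.4],0.5],[[2.9,-6.5,40],[0,0,0.4],0.5],[[2.9,-6.5,46],[0,0,0.4],0.5],[[2.9,-6.5,52],[0,0,0.4],0.5],[[2.9,-6.5,56],[0,0,0.4],0.5],[[2.9,-6.5,57.5],[0,0,0.4],0.5],[[2.9,-6.5,57.5],[0,0,0.4],0.5]]}}

```text
t: 17.45
tcp_pos: [0.4304, -0.3076, 0.0727]
eef_rot: [0.0, -0.148, 0.989, -0.0]
ft_force: [-0.8, -1.0, -0.6]
grip_width: 0.059
```

```bash
python3 -c "
from h import *
go((430.5,-306,71.3,197))
s=eyes.capture('scene')[:,:,::-1];cv2.imwrite('pics/s19.png',cv2.resize(s[90:180,260:380],(800,600),interpolation=cv2.INTER_CUBIC))"
```

```text
t 17.45 tcp [ 430.4 -307.6   72.7] h -163.03 tilt [ 0.02 -0.02] w 59.0 F [-0.79 -1.01 -0.6 ]
(430.5, -306, 71.3, 197) -> [-0.6  1.6  1.4] [-0.02  0.01 -0.03]
```

View pics/s19.png

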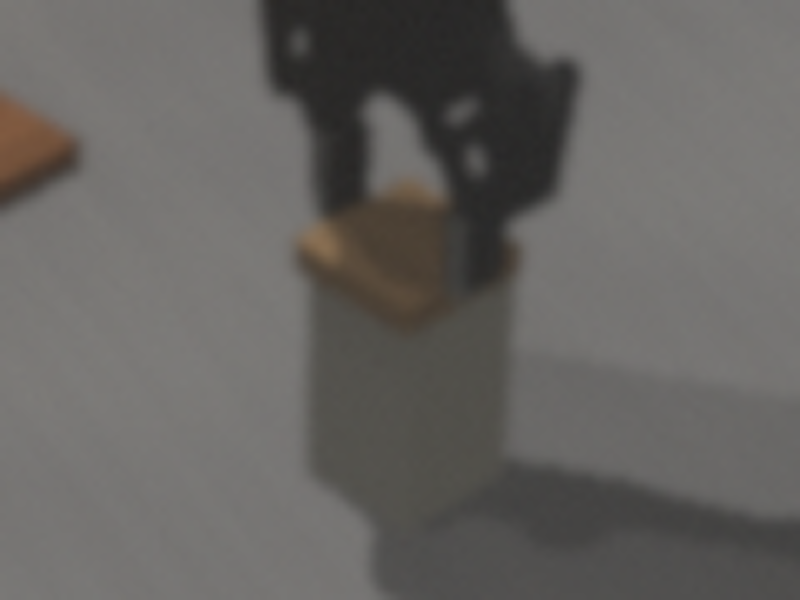

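Emit:
{"op": "arm_command", "data": {"moves": [[[0,1,1.4],[0,0,0],0.5],[[0,1,1.4],[0,0,0],0.5],[[0,1,1.4],[0,0,0],0.2],[[0,1,1.4],[0,0,0],0.05],[[0,1,1.4],[0,0,0],0.05],[[0,1,-30],[0,0,0],0.05],[[0,1,-60],[0,0,0],0.0],[[0,1,-60],[0,0,0],0.0]]}}

```text
t: 18.3
tcp_pos: [0.4314, -0.3079, 0.1361]
eef_rot: [0.002, -0.148, 0.989, -0.002]
ft_force: [0.0, -0.3, 0.5]
grip_width: 0.0854
```

```bash
python3 -c "
from h import *
go((404,30,130,184),(417,293,110,176))
cv2.imwrite('pics/w20.png',eyes.capture('wrist')[:,:,::-1])"
```

```text
t 18.3 tcp [ 431.4 -307.9  136.1] h -163.03 tilt [ 0.24 -0.24] w 85.4 F [ 0.02 -0.28  0.51]
(404, 30, 130, 184) -> [-72.4 331.2   4.5] [-0.28  0.2  12.97]
(417, 293, 110, 176) -> [-161.6  579.1   23.5] [-0.27  0.22 20.97]
```

View pics/w20.png

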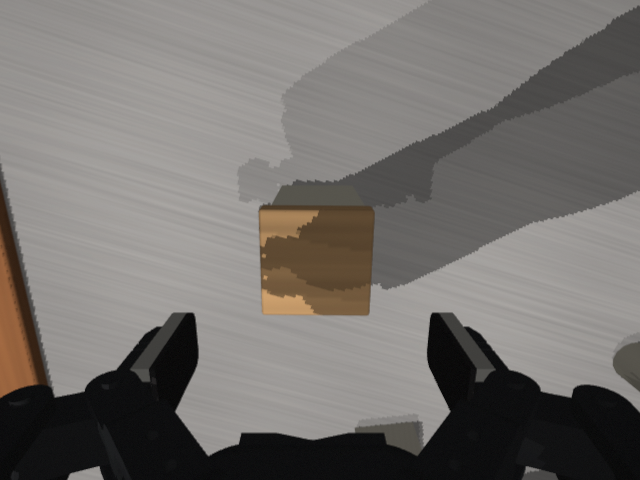

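Square lid is seated. Back to the stack for the oblong lid.

Emit:
{"op": "arm_command", "data": {"moves": [[[-72,331,4],[0,0,13],0],[[-72,331,4],[0,0,13],0],[[-72,331,4],[0,0,13],0],[[-72,331,4],[0,0,13],0],[[-72,331,4],[0,0,13],0],[[-72,331,4],[0,0,13],0],[[-72,331,4],[0,0,13],0],[[-162,578,24],[0,0,21],0],[[-162,578,24],[0,0,21],0],[[-162,578,24],[0,0,21],0]]}}

```text
t: 19.35
tcp_pos: [0.4093, 0.1737, 0.1169]
eef_rot: [-0.0, 0.036, 0.999, -0.0]
ft_force: [1.6, -1.7, 0.0]
grip_width: 0.0855
```

```bash
python3 -c "
from h import *
go((418,293,90,175.7))"
```

```text
t 19.35 tcp [409.3 173.7 116.9] h 175.88 tilt [-0.02 -0.01] w 85.5 F [ 1.6  -1.68  0.01]
(418, 293, 90, 175.7) -> [-1.000e-01  1.196e+02  2.690e+01] [-0.01 -0.02  0.18]
```

Emit:
{"op": "arm_command", "data": {"moves": [[[0,117,25],[0,0,0],0],[[0,117,25],[0,0,0],0],[[0,117,25],[0,0,0],0],[[0,117,25],[0,0,0],0],[[0,117,25],[0,0,0],0]]}}

```text
t: 19.85
tcp_pos: [0.4175, 0.2883, 0.0917]
eef_rot: [-0.001, 0.035, 0.999, -0.001]
ft_force: [0.7, -1.1, -0.1]
grip_width: 0.0852
```

```bash
python3 -c "
from h import *
go((418,293,-11,175.7))
cv2.imwrite('pics/w21.png',eyes.capture('wrist')[:,:,::-1])"
```

```text
t 19.85 tcp [417.5 288.3  91.7] h 176.03 tilt [-0.1  -0.06] w 85.2 F [ 0.66 -1.07 -0.06]
(418, 293, -11, 175.7) -> [ -0.4   4.8 102.7] [-0.07 -0.1   0.33]
```

View pics/w21.png

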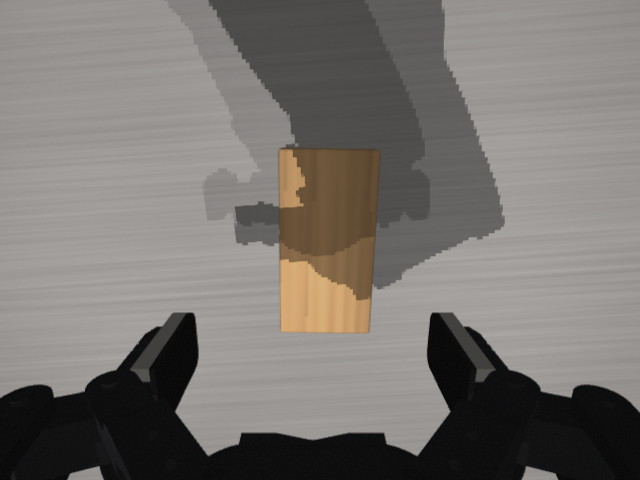

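```bash
python3 -c "
from h import *
st=sensors.state()
W=cast('wrist',[(279.5,151),(380,151),(370,332),(281,331.5)],.022,st)*1000
print(W,W.mean(0)); print([np.degrees(np.arctan2(a[1],a[0])) for a in (W[3]-W[0],W[2]-W[1])])"
```

```text
[[357.07018372 273.00331563  22.        ]
 [361.13100962 331.47010784  22.        ]
 [478.85759832 322.43953392  22.        ]
 [474.39007435 263.0219312   22.        ]] [417.8622165  297.48372215  22.        ]
[np.float64(-4.862920641621615), np.float64(-4.386455972591164)]
```

Emit:
{"op": "arm_command", "data": {"moves": [[[-1,5.5,40],[0,0,0.4],0],[[-1,5.5,80],[0,0,0.4],0],[[-1,5.5,100],[0,0,0.4],0],[[-1,5.5,103],[0,0,0.4],0.1],[[-1,5.5,104],[0,0,0.4],0.2],[[-1,5.5,104],[0,0,0.4],0.2]]}}

```text
t: 20.5
tcp_pos: [0.4206, 0.2938, -0.01]
eef_rot: [0.001, 0.039, 0.999, 0.0]
ft_force: [1.0, -0.3, 0.6]
grip_width: 0.0682
```

```bash
python3 -c "
from h import *
go((419,295,-14,175.5))
cv2.imwrite('pics/w22.png',eyes.capture('wrist')[:,:,::-1])"
```

```text
t 20.5 tcp [420.6 293.8 -10. ] h 175.51 tilt [0.1  0.05] w 68.2 F [ 0.97 -0.26  0.64]
(419, 295, -14, 175.5) -> [1.7 1.  4. ] [0.06 0.1  0.01]
```

View pics/w22.png

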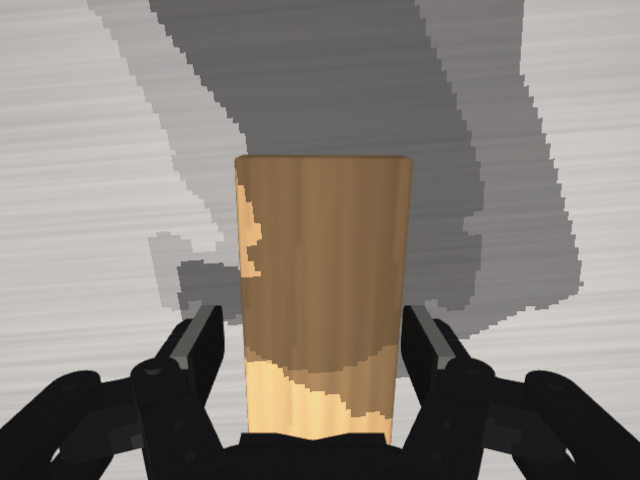

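Emit:
{"op": "arm_command", "data": {"moves": [[[1,1.5,2],[0,0,0],0.2],[[1,1.5,2],[0,0,0],0.3],[[1,1.5,2],[0,0,0],0.5],[[1,1.5,2],[0,0,0],0.5],[[1,1.5,2],[0,0,0],0.5]], "squeeze": 45}}

```text
t: 21.05
tcp_pos: [0.419, 0.2959, -0.0123]
eef_rot: [0.001, 0.038, 0.999, 0.0]
ft_force: [-1.9, -0.9, 8.2]
grip_width: 0.0583
```

```bash
python3 -c "
from h import *
go((419,295,100,175.5))"
```

```text
t 21.05 tcp [419.  295.9 -12.3] h 175.59 tilt [0.08 0.04] w 58.3 F [-1.88 -0.94  8.22]
(419, 295, 100, 175.5) -> [  -0.2   -0.9 -112.3] [0.04 0.08 0.09]
```

Emit:
{"op": "arm_command", "data": {"moves": [[[0,0,-40],[0,0,0],0.5],[[0,0,-90],[0,0,0],0.5],[[0,0,-135],[0,0,0],0.5],[[0,0,-135],[0,0,0],0.5],[[0,0,-135],[0,0,0],0.5]]}}

```text
t: 21.55
tcp_pos: [0.4191, 0.2959, 0.1228]
eef_rot: [0.001, 0.039, 0.999, 0.001]
ft_force: [-1.1, 0.6, -0.8]
grip_width: 0.0582
```

```bash
python3 -c "
from h import *
go((520,0,125,195),(650.5,-167,125,204.3))
cv2.imwrite('pics/w23.png',eyes.capture('wrist')[:,:,::-1])"
```

```text
t 21.55 tcp [419.1 295.9 122.8] h 175.58 tilt [0.13 0.06] w 58.2 F [-1.07  0.63 -0.84]
(520, 0, 125, 195) -> [-123.4 -287.2   -2.3] [  0.05   0.14 -19.42]
(650.5, -167, 125, 204.3) -> [-266.4 -443.7   -2.2] [  0.04   0.14 -28.72]
```

View pics/w23.png

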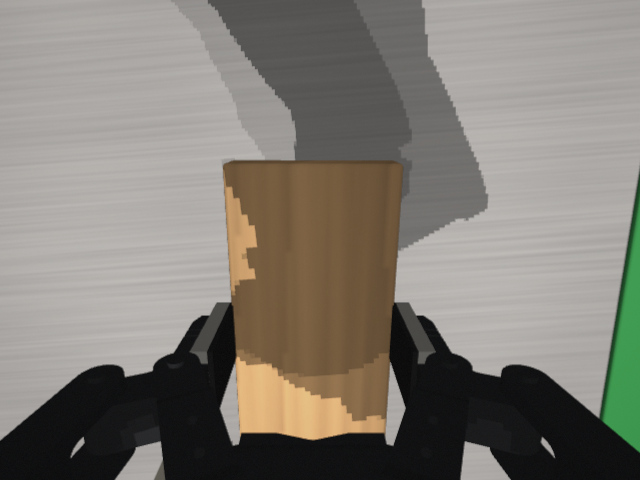

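Emit:
{"op": "arm_command", "data": {"moves": [[[-123,-287,-4],[0,0,-19],0.5],[[-123,-287,-4],[0,0,-19],0.5],[[-123,-287,-4],[0,0,-19],0.5],[[-123,-287,-4],[0,0,-19],0.5],[[-123,-287,-4],[0,0,-19],0.5],[[-123,-287,-4],[0,0,-19],0.5],[[-260,-430,-4],[0,0,-28.7],0.5],[[-260,-430,-4],[0,0,-28.7],0.5],[[-260,-430,-4],[0,0,-28.7],0.5],[[-260,-430,-4],[0,0,-28.7],0.5]]}}

```text
t: 22.6
tcp_pos: [0.6321, -0.138, 0.1235]
eef_rot: [-0.001, -0.21, 0.978, 0.001]
ft_force: [0.2, 1.1, -0.4]
grip_width: 0.0583
```

```bash
python3 -c "
from h import *
go((650.5,-167,125,204.3))"
```

```text
t 22.6 tcp [ 632.1 -138.   123.5] h -155.74 tilt [-0.17  0.07] w 58.3 F [ 0.17  1.08 -0.41]
(650.5, -167, 125, 204.3) -> [ -4.9 -34.   -1.6] [ 0.13 -0.13 -0.04]
```

Emit:
{"op": "arm_command", "data": {"moves": [[[-5,-32,0],[0,0,0],0.5],[[-5,-32,0],[0,0,0],0.5],[[-5,-32,0],[0,0,0],0.5],[[-5,-32,0],[0,0,0],0.5]]}}

```text
t: 23.0
tcp_pos: [0.6488, -0.1626, 0.1244]
eef_rot: [-0.001, -0.21, 0.978, 0.001]
ft_force: [-0.9, 0.1, -0.6]
grip_width: 0.0582
```

```bash
python3 -c "
from h import *
go((650.5,-167,50,204.3))
st=sensors.state()
cv2.imwrite('pics/w24.png',eyes.capture('wrist')[:,:,::-1])
c=cast('wrist',[(226,163),(402,163)],st['tcp_pos'][2]+.0343,st)*1000
a=np.radians(204.3);m=c.mean(0)[:2]-60*np.array([np.cos(a),np.sin(a)])
print(c,m,m-st['tcp_pos'][:2]*1000)"
```

```text
t 23.0 tcp [ 648.8 -162.6  124.4] h -155.7 tilt [-0.13  0.06] w 58.2 F [-0.9   0.06 -0.63]
(650.5, -167, 50, 204.3) -> [ 0.2 -4.9 74.4] [ 0.11 -0.09 -0.  ]
[[ 604.30491593 -213.7877496   158.72179044]
 [ 580.56547135 -161.30752693  158.72179044]] [ 647.11939024 -162.85677675] [-1.71204404 -0.277188  ]
```

View pics/w24.png

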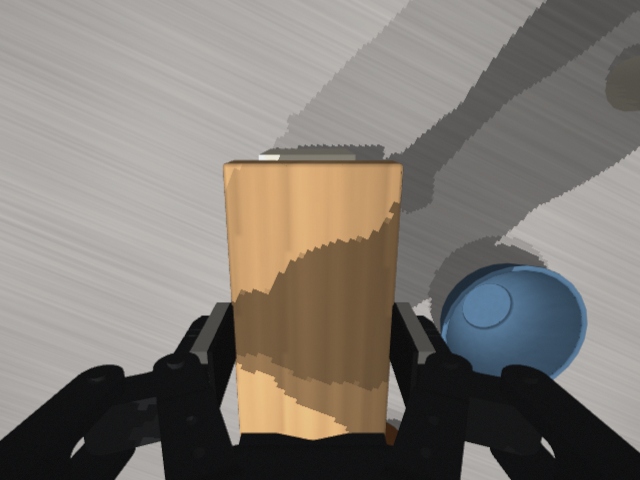

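Emit:
{"op": "arm_command", "data": {"moves": [[[0.5,-4.2,0],[0,0,0],0.5],[[0.5,-4.2,30],[0,0,0],0.5],[[0.5,-4.2,55],[0,0,0],0.5],[[0.5,-4.2,62],[0,0,0],0.5],[[0.5,-4.2,62],[0,0,0],0.5],[[0.5,-4.2,62],[0,0,0],0.5]]}}

```text
t: 23.65
tcp_pos: [0.6516, -0.1675, 0.065]
eef_rot: [0.001, -0.21, 0.978, -0.0]
ft_force: [-0.9, -0.8, 0.2]
grip_width: 0.0581
```

```bash
python3 -c "
from h import *
go((650,-167,44.7,204.3))
s=eyes.capture('scene')[:,:,::-1];cv2.imwrite('pics/s25.png',cv2.resize(s[150:240,205:325],(800,600),interpolation=cv2.INTER_CUBIC))"
```

```text
t 23.65 tcp [ 651.6 -167.5   65. ] h -155.71 tilt [ 0.09 -0.03] w 58.1 F [-0.92 -0.76  0.24]
(650, -167, 44.7, 204.3) -> [ 1.2  1.2 20.3] [-0.07  0.07 -0.01]
```

View pics/s25.png

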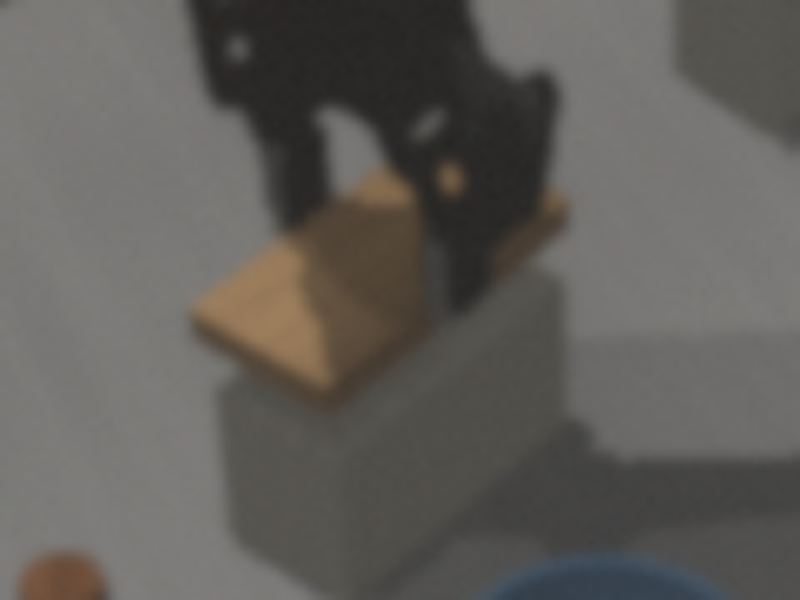

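Emit:
{"op": "arm_command", "data": {"moves": [[[2,2,0],[0,0,0],0.5],[[2,2,8],[0,0,0],0.5],[[2,2,12],[0,0,0],0.5],[[2,2,16],[0,0,0],0.5],[[2,2,19],[0,0,0],0.5],[[2,2,19.5],[0,0,0],0.5],[[2,2,19.5],[0,0,0],0.5]]}}

```text
t: 24.4
tcp_pos: [0.6482, -0.1665, 0.0448]
eef_rot: [0.0, -0.21, 0.978, -0.0]
ft_force: [-3.8, 0.7, 7.1]
grip_width: 0.0584
```

```bash
python3 -c "
from h import *
go((650,-167,44.7,204.3))
s=eyes.capture('scene')[:,:,::-1];cv2.imwrite('pics/s26.png',cv2.resize(s[150:240,205:325],(800,600),interpolation=cv2.INTER_CUBIC))"
```

```text
t 24.4 tcp [ 648.2 -166.5   44.8] h -155.73 tilt [ 0.01 -0.01] w 58.4 F [-3.8   0.66  7.08]
(650, -167, 44.7, 204.3) -> [-1.5 -1.2  0.1] [-0.01  0.01 -0.03]
```

View pics/s26.png

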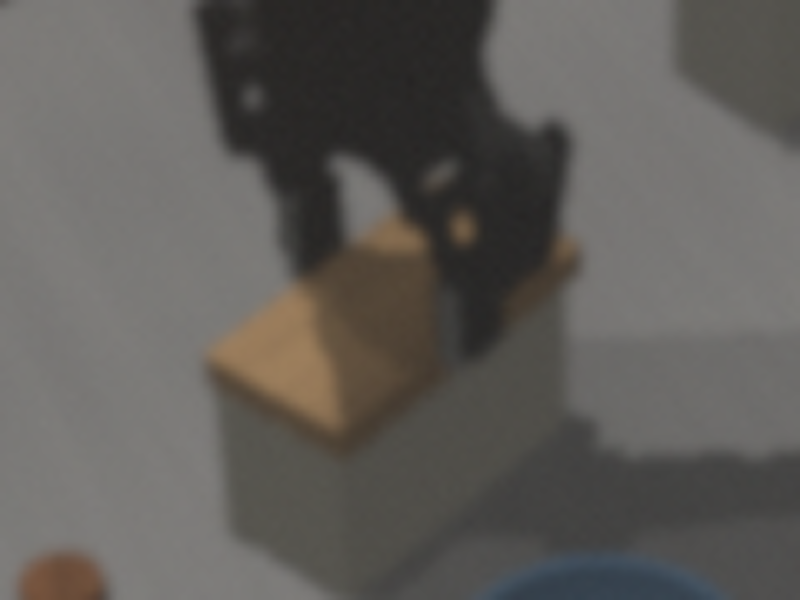

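Seated and centred (overhang even, 7 N contact). Release and retreat.

Emit:
{"op": "arm_command", "data": {"moves": [[[0,0,0],[0,0,0],0.2],[[0,0,0],[0,0,0],0.05],[[0,0,0],[0,0,0],0.05],[[0,0,0],[0,0,0],0.05],[[0,0,-30],[0,0,0],0.05],[[0,0,-70],[0,0,0],0.05],[[0,0,-110],[0,0,0],0.05],[[50,0,-130],[0,0,0],0.05],[[100,0,-130],[0,0,0],0.05],[[150,0,-130],[0,0,0],0.05]]}}

```text
t: 25.45
tcp_pos: [0.5138, -0.2271, 0.1747]
eef_rot: [0.001, -0.211, 0.978, -0.001]
ft_force: [0.4, -2.0, 0.3]
grip_width: 0.0808
```

```bash
python3 -c "
from h import *
go((360,-150,200,204.3))
cv2.imwrite('pics/t27.png',eyes.capture('top')[:,:,::-1])"
```

```text
t 25.45 tcp [ 513.8 -227.1  174.7] h -155.67 tilt [ 0.08 -0.06] w 80.8 F [ 0.43 -1.96  0.31]
(360, -150, 200, 204.3) -> [108.4 133.6 -25.6] [-0.08  0.05  0.03]
```

View pics/t27.png

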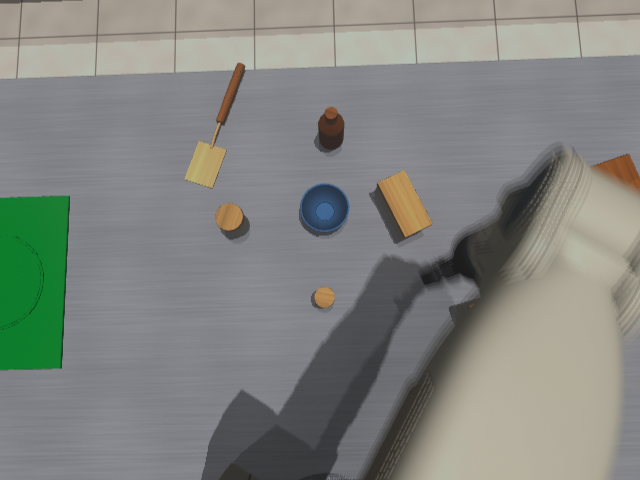

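```bash
python3 -c "
from h import *
go((430,280,200,204.3))"
```

```text
t 25.5 tcp [ 507.7 -228.7  174.6] h -155.81 tilt [-0.17 -0.06] w 81.6 F [-1.63 -2.08  0.62]
(430, 280, 200, 204.3) -> [-137.5  495.9  -25.7] [ 0.02 -0.18 -0.11]
```

Emit:
{"op": "arm_command", "data": {"moves": [[[-135,490,-26],[0,0,0],0.05],[[-135,490,-26],[0,0,0],0.05],[[-135,490,-26],[0,0,0],0.05],[[-135,490,-26],[0,0,0],0.05],[[-135,490,-26],[0,0,0],0.05],[[-135,490,-26],[0,0,0],0.05],[[-135,490,-26],[0,0,0],0.05],[[-135,490,-26],[0,0,0],0.05],[[-135,490,-26],[0,0,0],0.05],[[-135,490,-26],[0,0,0],0.05]]}}

```text
t: 26.5
tcp_pos: [0.4372, 0.2687, 0.2]
eef_rot: [0.0, -0.21, 0.978, 0.0]
ft_force: [1.5, -1.5, -0.3]
grip_width: 0.0815
```

Emit:
{"op": "arm_command", "data": {"moves": [[[0,40,0],[0,0,0],0.05],[[0,40,0],[0,0,0],0.05],[[0,40,0],[0,0,0],0.05]]}}

```text
t: 26.8
tcp_pos: [0.4209, 0.3039, 0.1995]
eef_rot: [-0.0, -0.211, 0.977, -0.0]
ft_force: [-0.4, -0.3, -0.1]
grip_width: 0.081
```

Run:
```python
from h import *
im=eyes.capture('top')[:,:,::-1].copy(); sc=eyes.capture('scene')[:,:,::-1].copy()
cv2.imwrite('pics/t28.png',im)
Z=lambda i,x,y:cv2.resize(i[y:y+60,x:x+80],(400,300),interpolation=cv2.INTER_CUBIC)
J={'small':((467.8,-6.2),60),'round':((625.7,171.1),80),'square':((428.2,-307.4),90),'oblong':((649.6,-167.0),65)}
tiles=[]
hsv=cv2.cvtColor(im,cv2.COLOR_BGR2HSV)
m=((hsv[...,1]>80)&(hsv[...,0]<25)).astype(np.uint8)
for n,((x,y),h) in J.items():
    p=proj('scene',[x/1000,y/1000,h/1000]).astype(int); tiles.append(Z(sc,p[0]-40,p[1]-25))
    t=proj('top',[x/1000,y/1000,(h+14)/1000]).astype(int)
    k=np.zeros_like(m); k[t[1]-40:t[1]+40,t[0]-40:t[0]+40]=1
    cs,_=cv2.findContours(m*k,cv2.RETR_EXTERNAL,cv2.CHAIN_APPROX_NONE); c=max(cs,key=cv2.contourArea)[:,0]
    W=(cast('top',c,(h+14)/1000)[:,:2]*1000).astype(np.float32)
    r=cv2.minAreaRect(W) if n in('square','oblong') else cv2.minEnclosingCircle(W)
    print(n,(x,y),r)
for uv,z in (((324.5,208),.05),((331,130),.08)): print(np.round(cast('top',[uv],z)*1000))
cv2.imwrite('pics/s28.png',np.vstack([np.hstack(tiles[:2]),np.hstack(tiles[2:])]))
go((430,280,200,204))
```

```text
small (467.8, -6.2) ((470.8194885253906, -7.435255527496338), 19.555822372436523)
round (625.7, 171.1) ((628.14306640625, 170.02174377441406), 27.23504638671875)
square (428.2, -307.4) ((429.74822998046875, -306.2947692871094), (59.626224517822266, 61.36213684082031), 16.623544692993164)
oblong (649.6, -167.0) ((646.4439086914062, -167.38206481933594), (120.17524719238281, 61.2277717590332), 24.167707443237305)
[[647. -13.  50.]]
[[799. -30.  80.]]
t 26.9 tcp [421.7 302.6 199.6] h -155.75 tilt [ 0.   -0.01] w 81.1 F [ 0.33 -0.26 -0.17]
(430, 280, 200, 204) -> [  1.7 -24.   -0.4] [-0.01 -0.    0.25]
```

View pics/s28.png

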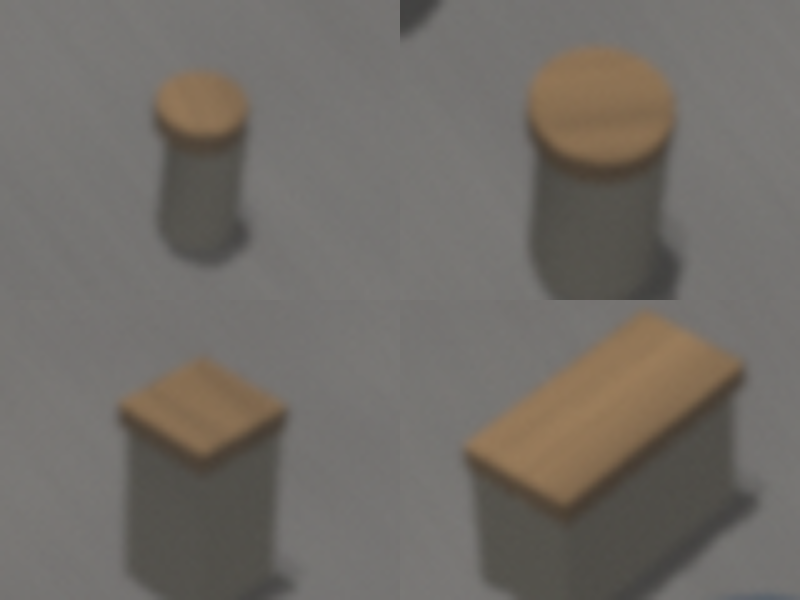

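View pics/t28.png

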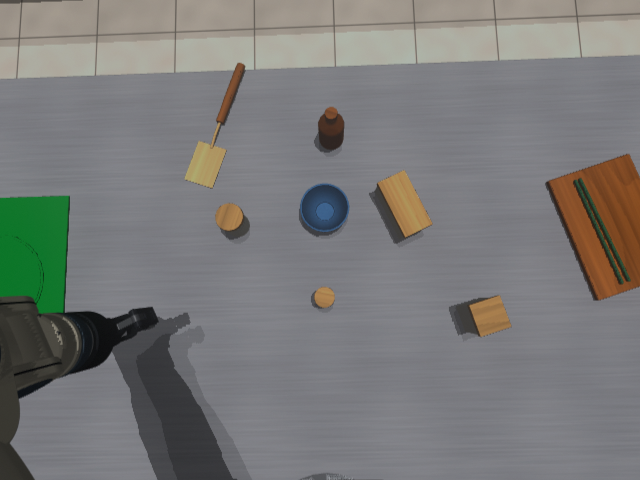

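```bash
python3 -c "
from cell import order
print(order.finish_job())"
```

```text
the job is handed in; nothing more can be done
None
```

I took the stack apart and put each lid on its own jar: small, round, square, then oblong. I handed the job in at about 27 s of the 118 s; no verdict came back.

**Last checks**
- **Position:** in the top picture the lid centres were about 2–3.5 mm from the jar axes. The oblong and square lids were turned less than 0.5° from their jars.
- **Seating:** in the scene picture all four lids lie level on the rims. I judged this by eye and did not measure height or tilt.
- **Arm and surroundings:** the arm stood clear with open fingers. The bowl and bottle looked the same in the first and last top pictures, though I compared them by eye and did not re-measure their positions.

**What failed or disagreed**
- **First grasp:** it closed on nothing, without touching the stack. The finger tips turned out to sit about 20 mm behind the reported TCP. I lowered the grasps to allow for this, and none missed after that.
- **Cameras:** the wrist and top cameras disagreed by about 2 mm, which I averaged out or corrected for.

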